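# Put the graded steel beakers away, nested mouth down, and close the two-leaf chest

## Task

Put the washed steel beakers from the draining tray away in the white chest: all of them mouth down on its floor and nested in size order, every smaller beaker under and inside the next larger one. Then shut the chest so that the leaves lap: first the rebated leaf, on the chest's left, fully down while the other still stands open, then the flanged leaf over it, fully down. Leave the tissue carton, timer and mortar where they are.

Things in the scene. Friction and masses are not known exactly. Their poses are not given: they have to be found in the camera images.
- beaker_1: largest of the set of stainless tapered beakers (some may be missing), polished (slides easily), standing mouth down on the tray: 76 mm across the mouth (outside, at the bottom), 68 mm across the closed base (on top), 84 mm tall, wall 2 mm, base 2.5 mm, heavy rolled rim, about 160 g. Origin: centre of the mouth; z points up towards the closed base while it stands mouth down.
- beaker_2: second of the set of stainless tapered beakers (some may be missing), polished (slides easily), standing mouth down on the tray: 65 mm across the mouth (outside, at the bottom), 57 mm across the closed base (on top), 78 mm tall, wall 2 mm, base 2.5 mm, heavy rolled rim, about 138 g. Origin: centre of the mouth; z points up towards the closed base while it stands mouth down.
- beaker_3: third of the set of stainless tapered beakers (some may be missing), polished (slides easily), standing mouth down on the tray: 54 mm across the mouth (outside, at the bottom), 46 mm across the closed base (on top), 72 mm tall, wall 2 mm, base 2.5 mm, heavy rolled rim, about 116 g. Origin: centre of the mouth; z points up towards the closed base while it stands mouth down.
- beaker_4: fourth of the set of stainless tapered beakers (some may be missing), polished (slides easily), standing mouth down on the tray: 43 mm across the mouth (outside, at the bottom), 35 mm across the closed base (on top), 66 mm tall, wall 2 mm, base 2.5 mm, heavy rolled rim, about 94 g. Origin: centre of the mouth; z points up towards the closed base while it stands mouth down.
- beaker_5: smallest of the set of stainless tapered beakers (some may be missing), polished (slides easily), standing mouth down on the tray: 32 mm across the mouth (outside, at the bottom), 24 mm across the closed base (on top), 60 mm tall, wall 2 mm, base 2.5 mm, heavy rolled rim, about 72 g. Origin: centre of the mouth; z points up towards the closed base while it stands mouth down.
- tray: white plastic draining tray 290 x 250 mm, fixed; the beakers stand on its grey liner, 7 mm above the bench; walls 4 mm thick, tops 36 mm above the bench. Origin under its centre. Glass-cased balances 310 mm tall stand beside it: one left of y = 0.47 m, one from y = -0.15 to 0.09 m, its case behind x = 0.55 m, a low keypad before it: carry round its front.
- chest: white sheet-steel storage chest, fixed, open on top: 220 mm (x) x 180 mm (y), walls 4 mm, clear inside 212 x 172 mm. Origin: centre of its underside on the bench; inner floor 12 mm and rim 108 mm above it. Two stiff leaves are hinged on the long sides: the rebated one on +y (left), the flanged one on -y. Standing open, they reach about 210 mm above the bench.
- leaf_rebated (a joint): rebated leaf, on the chest's +y side. Joint: 0 shut, grows as it opens (rad), at most 2.1; starts open at 1.6 to 1.9. The stiff hinge stays at any angle: about 5 N near the free edge, pushed on the outer face and followed down, shuts it. Its plate ends 81 mm from the hinge line; a step one plate thickness lower runs on to 101 mm, clear of the beakers.
- leaf_flanged (a joint): flanged leaf, on the chest's -y side. Joint: 0 shut, grows as it opens (rad), at most 2.1; starts open at 1.6 to 1.9. The stiff hinge stays at any angle: about 5 N near the free edge, pushed on the outer face and followed down, shuts it. Its plate ends 102 mm from the hinge line and overlaps the step by 17 mm. Shut first, it holds the rebated leaf about 0.13 rad open.
- leaf_rebated_hinge (a point): middle of the rebated leaf's hinge line, which runs along the chest's x at chest y = +93 mm, z = 108 mm. The leaf is a plate 5 mm thick, 220 mm long in x; shut, its outer face is 5 mm above this line. A bow handle 72 mm long in x stands 28 mm off the middle of the outer face, 57 mm from the hinge line: push beside it.
- leaf_flanged_hinge (a point): middle of the flanged leaf's hinge line, which runs along the chest's x at chest y = -93 mm, z = 108 mm. The leaf is a plate 5 mm thick, 220 mm long in x; shut, its outer face is 5 mm above this line. A bow handle 72 mm long in x stands 28 mm off the middle of the outer face, 57 mm from the hinge line: push beside it.
- tissue_pack: bystander: carton of tissues 65 x 115 x 73 mm at the right. Origin: centre of its underside. Leave it alone.
- timer: bystander: bench timer 60 x 66 x 19 mm in front of the balance. Origin: centre of its underside. Leave it alone.
- mortar: bystander: porcelain mortar 68 mm across, 42 mm tall, behind the chest. Origin: centre of its underside. Leave it alone.

How it is judged (in metres and radians):
On the way, in this order (a step that is already met when the one before it is completed fails the run):
1. all beakers stand nested, mouth down, on the chest floor (z of beaker_1 in the frame of chest between 0.007 and 0.017 m and x of beaker_1 in the frame of chest between -0.106 and 0.106 m and y of beaker_1 in the frame of chest between -0.086 and 0.086 m and angle between each of beaker_1, beaker_2, beaker_3, beaker_4, beaker_5's own z axis and vertical below 0.12 rad and linear speed of each of beaker_1, beaker_2, beaker_3, beaker_4, beaker_5 below 0.03 m/s and horizontal distance between beaker_1 and beaker_2 below 0.0055 m and horizontal distance between beaker_1 and beaker_3 below 0.011 m and horizontal distance between beaker_1 and beaker_4 below 0.0165 m and horizontal distance between beaker_1 and beaker_5 below 0.022 m and z of beaker_2 in the frame of chest between 0.007 and 0.017 m and x of beaker_2 in the frame of chest between -0.106 and 0.106 m and y of beaker_2 in the frame of chest between -0.086 and 0.086 m and horizontal distance between beaker_2 and beaker_3 below 0.0055 m and horizontal distance between beaker_2 and beaker_4 below 0.011 m and horizontal distance between beaker_2 and beaker_5 below 0.0165 m and z of beaker_3 in the frame of chest between 0.007 and 0.017 m and x of beaker_3 in the frame of chest between -0.106 and 0.106 m and y of beaker_3 in the frame of chest between -0.086 and 0.086 m and horizontal distance between beaker_3 and beaker_4 below 0.0055 m and horizontal distance between beaker_3 and beaker_5 below 0.011 m and z of beaker_4 in the frame of chest between 0.007 and 0.017 m and x of beaker_4 in the frame of chest between -0.106 and 0.106 m and y of beaker_4 in the frame of chest between -0.086 and 0.086 m and horizontal distance between beaker_4 and beaker_5 below 0.0055 m and z of beaker_5 in the frame of chest between 0.007 and 0.017 m and x of beaker_5 in the frame of chest between -0.106 and 0.106 m and y of beaker_5 in the frame of chest between -0.086 and 0.086 m), for 0.2 s.
2. the rebated leaf is shut while the flanged leaf still stands open (value of joint leaf_rebated below 0.05 rad and value of joint leaf_flanged above 0.3 rad), for 0.2 s.
At the end, for the whole second after the job is handed in: Every beaker present stands mouth down and upright (within 0.12 rad) at rest on the chest's floor (mouth within 5 mm of it), each smaller one inside every larger one (centres no further apart than the gap between their walls + 2 mm), and both leaves are shut to within 0.05 rad (all of step 1 and value of joint each of leaf_rebated, leaf_flanged below 0.05 rad); the robot touches nothing.
It fails at once if the tissue pack is moved more than 30 mm (distance of tissue_pack from where it was at the start of the episode above 0.03 m).
It fails at once if the timer is moved more than 30 mm (distance of timer from where it was at the start of the episode above 0.03 m).
It fails at once if the mortar is moved more than 30 mm (distance of mortar from where it was at the start of the episode above 0.03 m).
Of beaker_1, beaker_2, beaker_3, beaker_4, beaker_5 only 4 to 5 are there at a start; the rules pass over those that are not, and their reading is None.
At some moment in a run one of beaker_1, beaker_2, beaker_3 may be knocked a few centimetres aside while the robot is not near it.
It also fails if it takes over 210 s, if anything falls off the work surface, if the arm or the gripper's body presses on something with over 40 N, if the wrist force passes 120 N, or if a joint passes its speed limit or range.

## Robot

A 7-joint arm with a two-finger parallel gripper is mounted at the origin on a cart in front of the work surface, level with it; the furniture and walls round the work are solid. World frame = base frame: x ahead of the robot, y to its left, z up, the work surface at z = 0. Lengths are in m, angles in degrees, forces in N, time in s.
With the tool pointing down it reaches from about 0.425 to 0.875 m from the base axis. Payload 4.7 kg.
Tool frame: the origin (TCP) lies between the finger pads; the fingertips stand 8 mm ahead of it and the grasp point (between the pads) lies 11 mm behind it; z points along the fingers, y is the line along which they close (so a half turn about z gives the same grasp; the last joint's range is limited). The gripper opens to 87 mm and grips with 3 to 60 N. Pads are 19 mm wide; open, the fingers measure 117 mm over their backs; the gripper's body (75 mm by 190 mm) begins 51 mm behind the grasp point.
Start: joints at [-63.535, 18.392, -4.016, 83.108, 1.295, 78.541, -3.26], TCP at [0.281, 0.586, 0.231] pointing down, gripper open.
Joint ranges: [-163.93, 163.93], [-17.29, 119.83], [-79.2, 71.16], [3.27, 140.29], [-89.18, 269.18], [5.43, 117.66], [-154.24, 154.24]. Speed limits (degrees/s): [147.25, 147.25, 180, 180, 180, 180, 180].

## Interface

Orientations are given as [roll, pitch, yaw] about the fixed x, y, z axes, in that order (R = Rz(yaw) Ry(pitch) Rx(roll)).
In Python, from cell import env, viewer gives the robot as it stands. The module is installed in compiled form; this text tells all that it offers.
- The arm moves only by the tool arm_command, never from a script. Its argument "series" is a list of rows, each a list of 2 entries, a list of its own where there are three numbers: the shift along the tool's x, y, z in mm, then the turn about the tool's z in rad. A call has exactly 5 rows; each row is the pose to reach, as a shift and turn from the pose commanded when the call began, along the tool's axes at that moment; what a row does not reach only later rows make up. A row lasts 1/10 s, in which the tool goes at most 50 mm and 8.59 degrees, less where a joint would pass 70% of its speed; a pose out of reach is approached as far as the arm can. A call with a gripper value outside its range is refused whole. "grip" is the gripper command: -1 is fully open, 1 is shut, values between are in proportion, set as the call begins (left out, the last holds). The fingers move at their own pace and stop on an object; "grip_force" is the grip in N (left out, the last holds). Time passes only in rows, so rows that repeat a pose let the fingers close, or fill a call up. It gives the time, the measured TCP pose, the force, the opening and the grip force at its end, in the units of the state.
- env.get_obs(): the state, without advancing time (a new reading comes with each control period).
- viewer.read_camera(name): name is "scene" or "top" or "wrist"; returns (picture, depth): 480x640x3 uint8, blue, green, red; 480x640 float32, m along the optical axis (not along the pixel's ray), 0 where there is no reading.
- viewer.calibration(name): a dict with "K" (3x3 intrinsics, pixels), "T" (4x4, takes a point from camera to world coordinates); the wrist camera has in their place "hand_eye" (4x4, takes a point from camera to tool coordinates, whose origin is the TCP and whose axes are the flange's). Camera axes: x right, y up, looking along -z (the intrinsics and any distortion apply to the point x, -y, -z); pixel columns grow to the right and rows downward; lengths in m; the calibration is good to about 2 mm. A picture is of the moment at which its call begins: read the wrist's pose just before it. calibration takes no time and is no camera call.
- env.sign_off(): hands the job in; it is judged then, once.
The state is a dict: "time_s": time; "qpos": joint angles; "joint_velocities": joint speeds; "effort": joint torques, N m; "tool_pos": TCP position; "tool_rot": TCP orientation; "force": force on the tool from outside, world axes, zero at the start; "wrist_torque": the same for the moment, N m; "grip_width": finger opening in m; "grasp_force": force on a finger pad.
Only numpy, scipy, OpenCV 4.12 (cv2) and the standard library are available. Lean on these libraries where they do the work, as an engineer would, in place of code of your own. Each camera call takes 0.05 s, during which the arm holds its last target. There are 200 camera calls.

## Working session

There is one attempt and no reset: what is moved stays moved. The work goes in short steps, Python scripts to look and compute and a tool call to move; the robot and the scene stay as the last step left them, time stands still between calls to the robot, and variables do not carry over. Pictures are saved under pics/ and viewed, at most 14 in all, crops included, and the job is handed in when it is done.

Besides the shell and the picture viewer there is one more tool, called after "Request:" in YAML: its name, and indented under it one key for each argument. arm_command: Moves the arm, as the interface text tells. Its arguments: {"type":"object","properties":{"series":{"type":"array"},"grip":{"type":"number"},"grip_force":{"type":"number"}},"required":["series"]}

```bash
mkdir -p pics; python3 - <<'E'
from cell import env, viewer
import cv2,numpy as np
o=env.get_obs()
print({k:np.round(v,3).tolist() for k,v in o.items()})
for n in("top","scene"):
    p,d=viewer.read_camera(n);cv2.imwrite(f"pics/{n}0.png",p);np.save(f"pics/{n}0.npy",d)
    c=viewer.calibration(n);print(n,c)
print(viewer.calibration("wrist"))
E
```

```text
{'time_s': 0.0, 'qpos': [-63.535, 18.438, -4.015, 83.175, 1.295, 78.541, -3.26], 'joint_velocities': [-0.054, -0.004, -0.086, 0.039, -0.028, 0.03, 0.055], 'effort': [0.001, -49.129, -0.403, -31.252, -0.064, 0.044, 0.0], 'tool_pos': [0.281, 0.585, 0.229], 'tool_rot': [-179.891, 0.006, 154.344], 'force': [-0.149, -0.56, -0.186], 'wrist_torque': [0.029, 0.018, 0.044], 'grasp_force': 0.0, 'grip_width': 0.087}
top {'K': array([[594.82493874,   0.        , 311.99629695],
       [  0.        , 594.82493874, 249.88049601],
       [  0.        ,   0.        ,   1.        ]]), 'T': array([[ 0.01937116,  0.97517251, -0.2205977 ,  0.1481615 ],
       [-0.99980235,  0.01790627, -0.00863848, -0.08748858],
       [-0.00447392,  0.22072143,  0.97532663,  1.82017328],
       [ 0.        ,  0.        ,  0.        ,  1.        ]])}
scene {'K': array([[527.10070817,   0.        , 322.20380251],
       [  0.        , 527.10070817, 233.11030192],
       [  0.        ,   0.        ,   1.        ]]), 'T': array([[ 0.81392439,  0.34311986, -0.46882389, -0.07252696],
       [-0.58060804,  0.50891441, -0.63553161, -0.89615258],
       [ 0.02052772,  0.7894776 ,  0.613436  ,  0.89912146],
       [ 0.        ,  0.        ,  0.        ,  1.        ]])}
{'K': array([[368.47320073,   0.        , 314.43948725],
       [  0.        , 368.47320073, 239.96404558],
       [  0.        ,   0.        ,   1.        ]]), 'hand_eye': array([[-5.53854649e-05,  9.63733679e-01,  2.66865870e-01,
         7.32131941e-02],
       [ 9.99999647e-01, -1.70451579e-04,  8.23092786e-04,
         3.70505638e-04],
       [ 8.38729948e-04,  2.66865821e-01, -9.63733329e-01,
        -1.52567094e-01],
       [ 0.00000000e+00,  0.00000000e+00,  0.00000000e+00,
         1.00000000e+00]])}
```

View pics/top0.png

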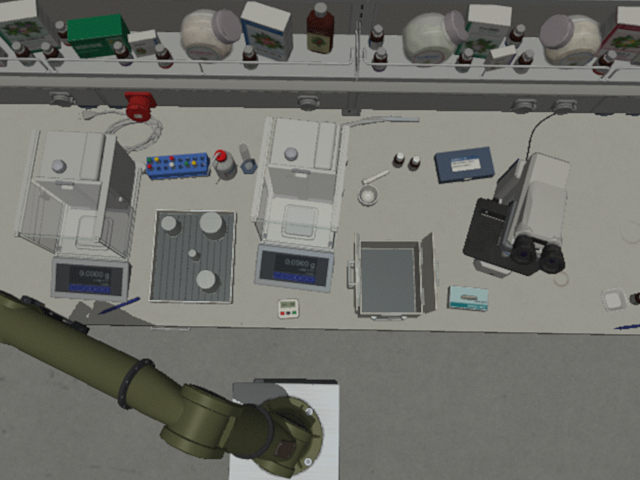

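View pics/scene0.png

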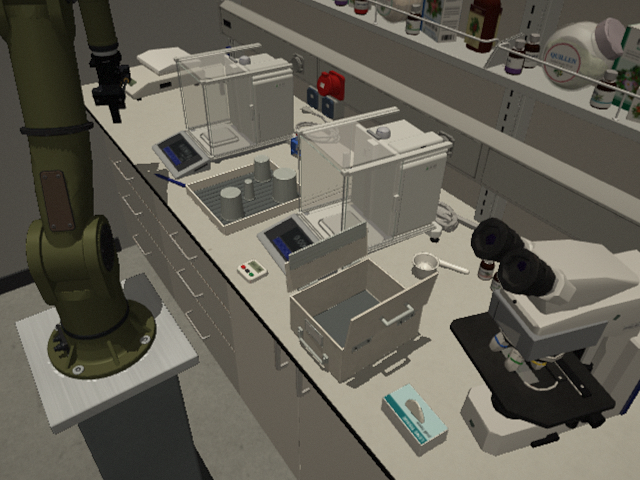

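The top view shows four beakers on the tray at about (170,225), (210,224), (193,254) and (207,280), and the chest centred near (391,278). In the chest, the rebated leaf stands at column 357 and the flanged one at 428. The timer is at (288,308), the carton at (468,298) and the mortar at (367,197).

```bash
cat >h.py <<'E'
import numpy as np,cv2
from cell import env,viewer
def rpyR(a):
    r,p,y=np.radians(a)
    from scipy.spatial.transform import Rotation as R
    return R.from_euler('xyz',[r,p,y]).as_matrix()
def cloud(n,save=None):
    o=env.get_obs()
    p,d=viewer.read_camera(n)
    if save: cv2.imwrite(f"pics/{save}.png",p)
    c=viewer.calibration(n);K=c["K"]
    if n=="wrist":
        M=np.eye(4);M[:3,:3]=rpyR(o["tool_rot"]);M[:3,3]=o["tool_pos"];T=M@c["hand_eye"]
    else:T=c["T"]
    return p,d,back(d,K,T)
def back(d,K,T):
    v,u=np.indices(d.shape)
    P=np.stack([(u-K[0,2])/K[0,0]*d,-(v-K[1,2])/K[1,1]*d,-d],-1)@T[:3,:3].T+T[:3,3]
    P[d<=0]=np.nan
    return P
def blobs(P,z0,z1,box,minpx=25):
    m=(P[...,2]>z0)&(P[...,2]<z1)&(P[...,0]>box[0])&(P[...,0]<box[1])&(P[...,1]>box[2])&(P[...,1]<box[3])
    n,l,s,c=cv2.connectedComponentsWithStats(m.astype(np.uint8))
    for i in range(1,n):
        if s[i,4]>=minpx:
            q=P[l==i];zt=np.percentile(q[:,2],90);t=q[q[:,2]>zt-.005]
            (cx,cy),r=cv2.minEnclosingCircle(t[:,:2].astype(np.float32))
            print("px",np.round(c[i]),"n",s[i,4],"ztop %.4f med %s circ %.4f %.4f d %.4f"%(zt,np.round(np.median(t[:,:2],0),4),cx,cy,2*r))
E
python3 - <<'E'
from h import *
for n in("top","scene"):
    c=viewer.calibration(n);P=back(np.load(f"pics/{n}0.npy"),c["K"],c["T"])
    print(n)
    b=(.42,.72,.12,.46)
    blobs(P,.045,.12,b)
    if n=="top":
        for u,v in[(391,278),(193,300),(160,214),(235,214),(152,300),(233,300),(360,245),(418,245),(360,315),(420,315),(357,236),(357,318),(424,236),(434,236),(422,316),(434,312),(352,275),(440,275),(430,275),(288,308),(468,298),(367,197),(275,280),(315,280)]: print((u,v),P[v,u].round(3))
E
```

```text
top
px [211. 224.] n 510 ztop 0.0977 med [0.6212 0.2367] circ 0.6200 0.2363 d 0.0678
px [169. 224.] n 245 ztop 0.0854 med [0.6191 0.3657] circ 0.6165 0.3667 d 0.0489
px [192. 253.] n 71 ztop 0.0731 med [0.531  0.2895] circ 0.5299 0.2903 d 0.0240
px [206. 280.] n 348 ztop 0.0915 med [0.4452 0.2437] circ 0.4473 0.2430 d 0.0556
(391, 278) [ 0.472 -0.316  0.018]
(193, 300) [0.394 0.292 0.002]
(160, 214) [0.666 0.413 0.007]
(235, 214) [0.665 0.172 0.027]
(152, 300) [0.388 0.41  0.032]
(233, 300) [ 0.397  0.169 -0.001]
(360, 245) [ 0.569 -0.219  0.04 ]
(418, 245) [ 0.558 -0.386  0.1  ]
(360, 315) [ 0.351 -0.217  0.065]
(420, 315) [ 0.361 -0.404  0.009]
(357, 236) [ 0.555 -0.198  0.207]
(357, 318) [ 0.348 -0.213  0.004]
(424, 236) [ 0.609 -0.422  0.008]
(434, 236) [ 0.611 -0.454  0.004]
(422, 316) [ 0.359 -0.411  0.002]
(434, 312) [ 0.371 -0.448  0.006]
(352, 275) [ 0.481 -0.197  0.005]
(440, 275) [ 0.486 -0.468  0.009]
(430, 275) [ 0.452 -0.403  0.186]
(288, 308) [ 0.373 -0.002  0.021]
(468, 298) [ 0.409 -0.54   0.056]
(367, 197) [ 0.729 -0.242  0.022]
(275, 280) [0.458 0.04  0.021]
(315, 280) [ 0.457 -0.083  0.043]
scene
px [261. 163.] n 242 ztop 0.0799 med [0.6157 0.3634] circ 0.6164 0.3632 d 0.0487
px [284. 180.] n 541 ztop 0.0922 med [0.6158 0.2312] circ 0.6159 0.2320 d 0.0767
px [249. 185.] n 81 ztop 0.0674 med [0.5273 0.2897] circ 0.5243 0.2873 d 0.0307
px [232. 198.] n 380 ztop 0.0862 med [0.4448 0.239 ] circ 0.4462 0.2392 d 0.0622
```

```bash
python3 - <<'E'
from h import *
for n in("top","scene"):
    c=viewer.calibration(n);P=back(np.load(f"pics/{n}0.npy"),c["K"],c["T"])
    for z0,z1,nm in((.0,.024,"floor"),(.1,.12,"rim"),(.13,.22,"leaves")):
        m=(P[...,2]>z0)&(P[...,2]<z1)&(P[...,0]>.33)&(P[...,0]<.62)&(P[...,1]<-.16)&(P[...,1]>-.46)
        if nm=="floor": m&=(P[...,0]>.38)&(P[...,0]<.56)&(P[...,1]<-.23)&(P[...,1]>-.39)
        k,l,s,_=cv2.connectedComponentsWithStats(m.astype(np.uint8))
        for i in range(1,k):
            if s[i,4]>40:
                q=P[l==i];r=cv2.minAreaRect(q[:,:2].astype(np.float32))
                print(n,nm,s[i,4],"zmed %.3f max %.3f"%(np.median(q[:,2]),q[:,2].max()),np.round(r[0],4),np.round(r[1],3),round(r[2],2),"ends",q.min(0).round(3),q.max(0).round(3))
E
```

```text
top floor 2921 zmed 0.014 max 0.024 [ 0.4699 -0.3089] [0.158 0.18 ] 89.99 ends [ 0.38  -0.388  0.   ] [ 0.56  -0.23   0.024]
top rim 568 zmed 0.110 max 0.120 [ 0.4631 -0.3016] [0.223 0.191] 0.8 ends [ 0.351 -0.398  0.1  ] [ 0.575 -0.208  0.12 ]
top leaves 914 zmed 0.175 max 0.220 [ 0.4637 -0.4114] [0.221 0.036] 1.76 ends [ 0.353 -0.429  0.13 ] [ 0.574 -0.392  0.22 ]
top leaves 414 zmed 0.191 max 0.220 [ 0.4593 -0.1888] [0.218 0.033] 1.72 ends [ 0.351 -0.207  0.137] [ 0.569 -0.172  0.22 ]
scene floor 1203 zmed 0.012 max 0.017 [ 0.4828 -0.2779] [0.155 0.097] 0.66 ends [ 0.405 -0.327  0.006] [ 0.56  -0.23   0.017]
scene floor 82 zmed 0.011 max 0.024 [ 0.5226 -0.3887] [0.003 0.073] 89.88 ends [ 0.486 -0.39   0.   ] [ 0.559 -0.387  0.024]
scene rim 1181 zmed 0.108 max 0.120 [ 0.4598 -0.3029] [0.224 0.2  ] 0.9 ends [ 0.347 -0.404  0.1  ] [ 0.572 -0.203  0.12 ]
scene rim 46 zmed 0.113 max 0.120 [ 0.5332 -0.3987] [0.005 0.074] 86.11 ends [ 0.496 -0.401  0.101] [ 0.57  -0.394  0.12 ]
scene leaves 2439 zmed 0.174 max 0.211 [ 0.458  -0.2034] [0.221 0.015] 0.34 ends [ 0.347 -0.211  0.13 ] [ 0.569 -0.195  0.211]
scene leaves 2140 zmed 0.173 max 0.211 [ 0.461  -0.4155] [0.222 0.03 ] 0.04 ends [ 0.35  -0.431  0.13 ] [ 0.572 -0.4    0.211]
```

Request:
arm_command:
  series:
    - [[0,0,-20],0.14]
    - [[0,0,-50],0.28]
    - [[0,0,-80],0.42]
    - [[0,0,-110],0.56]
    - [[0,0,-120],0.7]
  grip: -1

```text
time_s: 0.6
tool_pos: [0.2818, 0.5867, 0.3541]
tool_rot: [179.8, -0.2, 113.9]
force: [0.5, 0.6, 0.4]
grip_width: 0.0871
grasp_force: 0.0
```

Request:
arm_command:
  series:
    - [[-30,9,0],0.05]
    - [[-80,23,0],0.15]
    - [[-130,37,0],0.25]
    - [[-178,51,0],0.36]
    - [[-225,64,0],0.42]

```text
time_s: 1.1
tool_pos: [0.4314, 0.4072, 0.3502]
tool_rot: [-180.0, 0.0, 90.0]
force: [0.5, 0.3, 0.2]
grip_width: 0.0876
grasp_force: 0.0
```

Request:
arm_command:
  series:
    - [[-50,-5,0],0]
    - [[-95,-10,0],0]
    - [[-140,-16,0],0]
    - [[-158,-18,0],0]
    - [[-158,-18,0],0]

```text
time_s: 1.6
tool_pos: [0.4134, 0.2482, 0.3512]
tool_rot: [180.0, -0.1, 89.9]
force: [-1.0, 0.9, 0.1]
grip_width: 0.0873
grasp_force: 0.0
```

```bash
python3 - <<'E'
from h import *
P=cloud("wrist","w1")[2]
o=env.get_obs();print(o["tool_pos"],o["tool_rot"])
blobs(P,.045,.12,(.40,.75,.12,.46))
P=cloud("top")[2]
blobs(P,.045,.12,(.40,.75,.12,.46))
E
```

```text
[0.41301848 0.25067717 0.35089339] [ 1.79971528e+02 -9.14028851e-02  9.00967343e+01]
px [495.  95.] n 2042 ztop 0.0781 med [0.6155 0.3681] circ 0.6162 0.3676 d 0.0465
px [409. 163.] n 431 ztop 0.0660 med [0.5267 0.2932] circ 0.5270 0.2930 d 0.0239
px [341. 204.] n 2089 ztop 0.0843 med [0.4447 0.2448] circ 0.4448 0.2440 d 0.0572
px [486. 210.] n 3608 ztop 0.0901 med [0.6171 0.2387] circ 0.6181 0.2381 d 0.0692
px [211. 224.] n 509 ztop 0.0976 med [0.619  0.2334] circ 0.6192 0.2365 d 0.0685
px [169. 221.] n 143 ztop 0.0851 med [0.6234 0.3631] circ 0.6190 0.3652 d 0.0434
px [193. 254.] n 57 ztop 0.0724 med [0.5294 0.2896] circ 0.5295 0.2884 d 0.0222
px [206. 280.] n 355 ztop 0.0914 med [0.4445 0.2412] circ 0.4457 0.2421 d 0.0578
```

Request:
arm_command:
  series:
    - [[12,28,20],0]
    - [[30,70,55],0]
    - [[42,105,100],0]
    - [[42,114,145],0]
    - [[42,114,190],0]
  grip: 0.2

```text
time_s: 2.2
tool_pos: [0.5281, 0.296, 0.1622]
tool_rot: [179.9, 0.0, 90.3]
force: [0.3, -0.5, -0.2]
grip_width: 0.055
grasp_force: 0.0
```

```bash
python3 - <<'E'
from h import *
o=env.get_obs();print(o["tool_pos"],o["tool_rot"],o["grip_width"],o["qpos"])
P=cloud("wrist","w2")[2]
o=env.get_obs();print(o["tool_pos"],o["tool_rot"])
blobs(P,.045,.12,(.40,.75,.12,.46))
E
```

```text
[0.52812356 0.29601584 0.16220969] [1.79935378e+02 7.14263562e-03 9.03053756e+01] 0.05497246516382302 [-46.54814425  15.5017492   17.4860846   95.57781294  -4.87409728
  69.61941464 -27.65916681]
[0.5224544  0.29281643 0.15239585] [-179.30087262    0.52728292   90.3156541 ]
px [450. 140.] n 5272 ztop 0.0781 med [0.6159 0.3685] circ 0.6168 0.3679 d 0.0468
px [314. 245.] n 1094 ztop 0.0661 med [0.5278 0.294 ] circ 0.5275 0.2933 d 0.0241
px [207. 286.] n 1681 ztop 0.0838 med [0.4521 0.2643] circ 0.4526 0.2636 d 0.0262
px [425. 286.] n 1642 ztop 0.0892 med [0.6044 0.2638] circ 0.6038 0.2649 d 0.0196
```

View pics/w2.png

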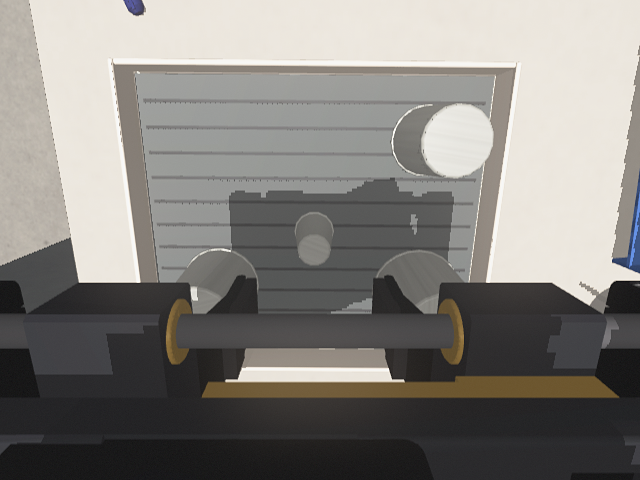

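b5 is seen at pixel (314,245), between the opened fingers (tips at about 240 and 390). b3 is at (450,140). The tool is over b5, so I descend and grasp.

Request:
arm_command:
  series:
    - [[0,0,25],0]
    - [[0,0,60],0]
    - [[0,0,95],0]
    - [[0,0,115],0]
    - [[0,0,115],0]

```text
time_s: 2.75
tool_pos: [0.5237, 0.2941, 0.0469]
tool_rot: [-179.7, 0.2, 90.3]
force: [0.1, 0.1, 0.4]
grip_width: 0.0349
grasp_force: 0.0
```

```bash
python3 - <<'E'
from h import *
for i in range(2):
    P=cloud("wrist")[2]
    o=env.get_obs();print(o["tool_pos"],o["tool_rot"],o["force"])
blobs(P,.045,.12,(.50,.55,.25,.33))
E
```

```text
[0.52529434 0.29458399 0.04905113] [-1.79839063e+02  7.56953517e-02  9.03036670e+01] [0.229427   0.06426509 1.10991293]
[0.52656277 0.2949288  0.05064284] [-1.79995503e+02 -2.19952369e-02  9.02811861e+01] [-0.47936209 -0.18826866  1.10638051]
px [264. 298.] n 782 ztop 0.0736 med [0.503 0.305] circ 0.5035 0.3045 d 0.0084
px [365. 298.] n 745 ztop 0.0733 med [0.5473 0.3052] circ 0.5467 0.3047 d 0.0077
px [316. 298.] n 1507 ztop 0.0653 med [0.5258 0.3021] circ 0.5259 0.2981 d 0.0220
px [228. 303.] n 71 ztop 0.1193 med [0.5038 0.3281] circ 0.5035 0.3277 d 0.0048
px [401. 303.] n 68 ztop 0.1191 med [0.5467 0.3282] circ 0.5471 0.3278 d 0.0045
px [247. 364.] n 1326 ztop 0.1156 med [0.5031 0.3086] circ 0.5033 0.3082 d 0.0151
px [316. 349.] n 85 ztop 0.0661 med [0.526  0.2827] circ 0.5260 0.2830 d 0.0119
px [382. 364.] n 1336 ztop 0.1157 med [0.5476 0.3091] circ 0.5475 0.3085 d 0.0148
```

Request:
arm_command:
  series:
    - [[-1,1,4],0]
    - [[-1,1,8],0]
    - [[-1,1,8],0]
    - [[-1,1,8],0]
    - [[-1,1,8],0]

```text
time_s: 3.35
tool_pos: [0.5278, 0.2923, 0.0424]
tool_rot: [180.0, -0.0, 90.2]
force: [0.2, 0.1, -0.6]
grip_width: 0.0348
grasp_force: 0.0
```

Request:
arm_command:
  series:
    - [[0,0,0],0]
    - [[0,0,0],0]
    - [[0,0,0],0]
    - [[0,0,0],0]
    - [[0,0,0],0]
  grip: 1
  grip_force: 35

```text
time_s: 3.85
tool_pos: [0.5276, 0.2924, 0.0422]
tool_rot: [180.0, -0.0, 90.2]
force: [0.0, -0.2, 1.4]
grip_width: 0.0265
grasp_force: 35.0
```

Request:
arm_command:
  series:
    - [[0,0,-10],0]
    - [[0,0,-30],0]
    - [[0,0,-60],0]
    - [[0,0,-95],0]
    - [[0,0,-130],0]

```text
time_s: 4.35
tool_pos: [0.5275, 0.292, 0.1737]
tool_rot: [180.0, 0.0, 90.2]
force: [0.0, -0.3, -0.1]
grip_width: 0.0264
grasp_force: 34.9
```

Request:
arm_command:
  series:
    - [[0,-10,-45],0]
    - [[-10,-25,-90],0]
    - [[-30,-45,-130],0]
    - [[-60,-60,-165],0]
    - [[-100,-66,-190],0]

```text
time_s: 4.85
tool_pos: [0.4607, 0.1928, 0.3653]
tool_rot: [179.8, -0.2, 90.4]
force: [1.3, -0.3, -1.0]
grip_width: 0.0265
grasp_force: 34.9
```

Request:
arm_command:
  series:
    - [[-48,0,-5],0]
    - [[-97,0,-5],0]
    - [[-146,0,-5],0]
    - [[-195,0,-5],0]
    - [[-244,0,-5],0]

```text
time_s: 5.35
tool_pos: [0.462, -0.0543, 0.3677]
tool_rot: [179.9, -0.1, 90.2]
force: [1.9, -0.9, -0.8]
grip_width: 0.0271
grasp_force: 34.9
```

Request:
arm_command:
  series:
    - [[-49,0,0],0]
    - [[-98,0,0],0]
    - [[-147,0,0],0]
    - [[-195,0,0],0]
    - [[-230,0,0],0]

```text
time_s: 5.85
tool_pos: [0.4619, -0.2856, 0.368]
tool_rot: [179.9, 0.0, 90.0]
force: [1.2, -0.2, -0.6]
grip_width: 0.0269
grasp_force: 34.9
```

Request:
arm_command:
  series:
    - [[-15,0,0],0]
    - [[-21,0,0],0]
    - [[-21,0,0],0]
    - [[-21,0,0],0]
    - [[-21,0,0],0]

```text
time_s: 6.35
tool_pos: [0.464, -0.3014, 0.367]
tool_rot: [180.0, -0.1, 90.3]
force: [-0.0, -0.3, -0.5]
grip_width: 0.0263
grasp_force: 34.9
```

```bash
python3 - <<'E'
from h import *
o=env.get_obs();print(o["tool_pos"],o["tool_rot"],o["grip_width"],o["qpos"])
P=cloud("wrist","w3")[2]
for z0,z1 in((.1,.118),(.004,.022)):
    m=(P[...,2]>z0)&(P[...,2]<z1)&(P[...,0]>.34)&(P[...,0]<.58)&(P[...,1]<-.17)&(P[...,1]>-.44)
    if z0<.05: m&=(abs(P[...,0]-.461)<.109)&(abs(P[...,1]+.303)<.087)
    q=P[m];print(len(q),cv2.minAreaRect(q[:,:2].astype(np.float32)),np.median(q,0),q.min(0),q.max(0))
E
```

```text
[ 0.46395644 -0.30140152  0.36704493] [ 1.79972764e+02 -6.24570321e-02  9.03209865e+01] 0.026337155533156603 [-20.69373745   5.92751804  56.1078251   85.33829381  -4.98567023
  91.35729421  35.47557064]
3667 ((0.4593704640865326, -0.30026042461395264), (0.22068719565868378, 0.19026847183704376), 0.9813894033432007) [ 0.45340932 -0.25518588  0.10635755] [ 0.34814085 -0.39649974  0.10000268] [ 0.57094286 -0.20358135  0.11795668]
19394 ((0.4595087766647339, -0.3005315661430359), (0.21310405433177948, 0.17206637561321259), 0.9063571691513062) [ 0.45901159 -0.29627765  0.01049052] [ 0.3520248  -0.38813426  0.0067926 ] [ 0.56717475 -0.21609387  0.02199035]
```

View pics/w3.png

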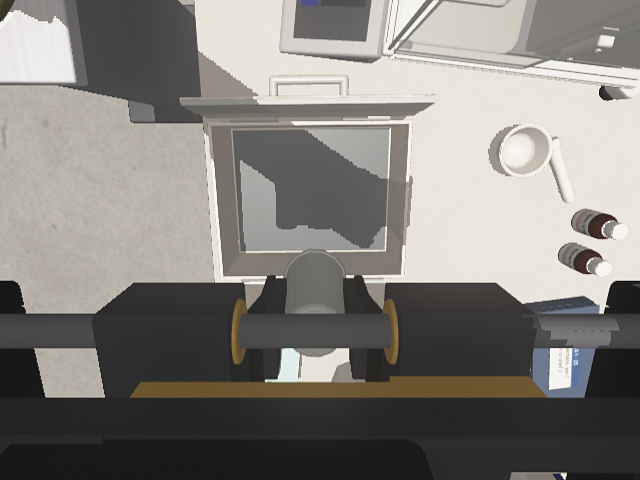

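The picture shows the open chest, with its floor at columns 232-390 and rows 128-250. b5 hangs between the fingers at (315,300), and the leaves and mortar are clear. I shift 19 mm to -y to keep the camera away from the rebated leaf, then descend.

Request:
arm_command:
  series:
    - [[-8,-1,15],0]
    - [[-16,-2,45],0]
    - [[-19,-2,85],0]
    - [[-19,-2,130],0]
    - [[-19,-2,175],0]

```text
time_s: 6.9
tool_pos: [0.4609, -0.3219, 0.1897]
tool_rot: [180.0, -0.0, 90.2]
force: [1.8, -0.2, -1.2]
grip_width: 0.0263
grasp_force: 34.9
```

Request:
arm_command:
  series:
    - [[0,0,35],0]
    - [[0,0,70],0]
    - [[0,0,100],0]
    - [[0,0,120],0]
    - [[0,0,130],0]

```text
time_s: 7.4
tool_pos: [0.4595, -0.3211, 0.0591]
tool_rot: [-179.8, -0.1, 90.2]
force: [0.6, 0.1, -0.3]
grip_width: 0.027
grasp_force: 34.9
```

Request:
arm_command:
  series:
    - [[0,0,3],0]
    - [[0,0,5],0]
    - [[0,0,7],0]
    - [[0,0,7],0]
    - [[0,0,7],0]

```text
time_s: 7.9
tool_pos: [0.462, -0.3221, 0.0557]
tool_rot: [179.9, 0.0, 90.2]
force: [-0.5, -0.3, -0.6]
grip_width: 0.0265
grasp_force: 34.9
```

Request:
arm_command:
  series:
    - [[0,0,2],0]
    - [[0,0,4],0]
    - [[0,0,6],0]
    - [[0,0,7],0]
    - [[0,0,7],0]

```text
time_s: 8.4
tool_pos: [0.4613, -0.3218, 0.0478]
tool_rot: [-180.0, -0.0, 90.2]
force: [-0.8, -0.7, -1.2]
grip_width: 0.0262
grasp_force: 34.9
```

Request:
arm_command:
  series:
    - [[0,0,0],0]
    - [[0,0,1],0]
    - [[0,0,1],0]
    - [[0,0,2],0]
    - [[0,0,2],0]

```text
time_s: 8.9
tool_pos: [0.4617, -0.3222, 0.0471]
tool_rot: [180.0, -0.0, 90.2]
force: [-1.8, 1.8, 8.7]
grip_width: 0.0266
grasp_force: 35.2
```

Request:
arm_command:
  series:
    - [[0,0,-1],0]
    - [[0,0,-1],0]
    - [[0,0,-1],0]
    - [[0,0,-1],0]
    - [[0,0,-1],0]
  grip: 0.1

```text
time_s: 9.4
tool_pos: [0.4614, -0.3219, 0.0469]
tool_rot: [-180.0, -0.0, 90.2]
force: [0.2, 0.4, 0.8]
grip_width: 0.039
grasp_force: 0.0
```

Request:
arm_command:
  series:
    - [[0,0,-15],0]
    - [[0,0,-45],0]
    - [[0,0,-90],0]
    - [[0,0,-135],0]
    - [[0,0,-180],0]

```text
time_s: 9.9
tool_pos: [0.461, -0.3223, 0.2298]
tool_rot: [180.0, 0.0, 90.1]
force: [1.4, -0.2, -0.8]
grip_width: 0.0393
grasp_force: 0.0
```

Request:
arm_command:
  series:
    - [[0,0,-45],0]
    - [[0,0,-90],0]
    - [[0,0,-120],0]
    - [[0,0,-130],0]
    - [[0,0,-130],0]

```text
time_s: 10.4
tool_pos: [0.4616, -0.3227, 0.3587]
tool_rot: [179.8, 0.1, 90.1]
force: [-0.3, 0.3, -0.5]
grip_width: 0.039
grasp_force: 0.0
```

```bash
python3 - <<'E'
from h import *
o=env.get_obs();print(o["tool_pos"],o["tool_rot"],o["grip_width"],o["qpos"])
P=cloud("wrist","w4")[2]
blobs(P,.05,.1,(.38,.54,-.37,-.23))
P=cloud("top")[2]
blobs(P,.05,.1,(.38,.54,-.37,-.23),5)
blobs(P,.045,.12,(.40,.75,.12,.46))
E
```

```text
[ 0.46161633 -0.32265712  0.35872733] [1.79836666e+02 5.74573723e-02 9.01347258e+01] 0.038967598546235764 [-19.02050173   7.98736918  57.96532794  85.13554774  -6.82272853
  90.4403086   38.75580801]
px [314. 198.] n 370 ztop 0.0713 med [ 0.4616 -0.321 ] circ 0.4615 -0.3216 d 0.0241
px [211. 224.] n 504 ztop 0.0979 med [0.619 0.236] circ 0.6197 0.2353 d 0.0703
px [169. 224.] n 241 ztop 0.0852 med [0.6172 0.3667] circ 0.6184 0.3668 d 0.0462
px [206. 280.] n 356 ztop 0.0910 med [0.4459 0.2433] circ 0.4467 0.2420 d 0.0565
```

Request:
arm_command:
  series:
    - [[25,0,0],0]
    - [[72,0,0],0]
    - [[121,0,0],0]
    - [[170,0,0],0]
    - [[219,0,0],0]
  grip: -0.5

```text
time_s: 11.0
tool_pos: [0.4595, -0.1007, 0.3554]
tool_rot: [-179.9, -0.0, 90.2]
force: [0.8, 1.5, 0.6]
grip_width: 0.0637
grasp_force: 0.0
```

Request:
arm_command:
  series:
    - [[49,0,0],0]
    - [[98,0,0],0]
    - [[147,0,0],0]
    - [[196,0,0],0]
    - [[244,5,0],0]

```text
time_s: 11.5
tool_pos: [0.4636, 0.1429, 0.3552]
tool_rot: [-179.8, 0.1, 90.2]
force: [0.2, -0.5, 1.1]
grip_width: 0.0652
grasp_force: 0.0
```

Request:
arm_command:
  series:
    - [[44,20,0],0.1]
    - [[86,45,0],0.22]
    - [[125,75,0],0.34]
    - [[160,105,0],0.46]
    - [[190,135,0],0.52]

```text
time_s: 12.0
tool_pos: [0.5994, 0.3338, 0.354]
tool_rot: [-179.9, 0.2, 60.3]
force: [0.7, -0.0, 0.4]
grip_width: 0.0654
grasp_force: 0.0
```

```bash
cat > go.py <<'E'
import sys
from h import *
# go.py x y z : tool-frame shift (mm) to target; optional blob box search
def to(x,y,z):
    o=env.get_obs();R=rpyR([180,0,o["tool_rot"][2]])
    s=R.T@(np.array([x,y,z])-o["tool_pos"])*1000
    print("tcp",o["tool_pos"].round(4),o["tool_rot"].round(1),"q",o["qpos"].round(0),"-> shift mm",s.round(1))
E
python3 - <<'E'
from go import *
P=cloud("wrist")[2];P=cloud("wrist")[2]
blobs(P,.045,.12,(.55,.72,.30,.46))
to(.6165,.368,.16)
E
```

```text
px [314. 172.] n 1373 ztop 0.0784 med [0.6174 0.3684] circ 0.6172 0.3680 d 0.0460
tcp [0.6    0.3364 0.3482] [-179.8    0.5   60.6] q [-48.  23.  25.  65.  -9.  94. -55.] -> shift mm [ 35.7  -1.2 188.2]
```

Request:
arm_command:
  series:
    - [[10,0,10],0]
    - [[26,-1,40],0]
    - [[36,-1,80],0]
    - [[36,-1,120],0]
    - [[36,-1,160],0]

```text
time_s: 12.6
tool_pos: [0.6155, 0.3624, 0.1951]
tool_rot: [-180.0, 0.0, 60.4]
force: [0.2, 0.2, 0.5]
grip_width: 0.0653
grasp_force: 0.0
```

Request:
arm_command:
  series:
    - [[0,0,20],0]
    - [[0,0,30],0]
    - [[0,0,35],0]
    - [[0,0,35],0]
    - [[0,0,35],0]

```text
time_s: 13.1
tool_pos: [0.6172, 0.3635, 0.1639]
tool_rot: [179.9, -0.1, 60.4]
force: [0.0, -1.0, -0.1]
grip_width: 0.065
grasp_force: 0.0
```

```bash
python3 - <<'E'
from go import *
P=cloud("wrist")[2]
blobs(P,.045,.085,(.55,.72,.30,.46))
to(.617,.368,.048)
E
```

```text
px [311. 239.] n 3983 ztop 0.0782 med [0.6178 0.369 ] circ 0.6172 0.3681 d 0.0463
tcp [0.6173 0.3636 0.164 ] [179.9  -0.2  60.4] q [-49.  29.  23.  78. -11.  75. -55.] -> shift mm [  3.7  -2.4 116. ]
```

Request:
arm_command:
  series:
    - [[4,-2,25],0]
    - [[4,-2,60],0]
    - [[4,-2,95],0]
    - [[4,-2,112],0]
    - [[4,-2,115],0]

```text
time_s: 13.65
tool_pos: [0.6156, 0.3672, 0.0451]
tool_rot: [-179.9, 0.2, 60.4]
force: [-0.1, -0.2, -0.1]
grip_width: 0.0651
grasp_force: 0.0
```

Request:
arm_command:
  series:
    - [[0,0,0],0]
    - [[0,0,0],0]
    - [[0,0,0],0]
    - [[0,0,0],0]
    - [[0,0,0],0]

```text
time_s: 14.15
tool_pos: [0.6171, 0.368, 0.0479]
tool_rot: [180.0, -0.1, 60.4]
force: [0.4, 0.1, -0.6]
grip_width: 0.0652
grasp_force: 0.0
```

Request:
arm_command:
  series:
    - [[0,0,0],0]
    - [[0,0,0],0]
    - [[0,0,0],0]
    - [[0,0,0],0]
    - [[0,0,0],0]
  grip: 1
  grip_force: 40

```text
time_s: 14.65
tool_pos: [0.6167, 0.3677, 0.047]
tool_rot: [180.0, 0.0, 60.4]
force: [-0.1, -0.2, 0.3]
grip_width: 0.0481
grasp_force: 39.9
```

Request:
arm_command:
  series:
    - [[0,0,-10],0]
    - [[0,0,-30],0]
    - [[0,0,-65],0]
    - [[0,0,-105],0]
    - [[0,0,-145],0]

```text
time_s: 15.15
tool_pos: [0.6164, 0.3675, 0.1938]
tool_rot: [-180.0, 0.0, 60.4]
force: [1.0, 0.6, -1.0]
grip_width: 0.0481
grasp_force: 39.8
```

Request:
arm_command:
  series:
    - [[-10,-4,-40],-0.1]
    - [[-30,-12,-83],-0.2]
    - [[-60,-25,-120],-0.3]
    - [[-98,-40,-150],-0.4]
    - [[-135,-56,-175],-0.5]

```text
time_s: 15.65
tool_pos: [0.5005, 0.2768, 0.3695]
tool_rot: [179.9, -0.1, 89.2]
force: [0.4, -0.2, -0.2]
grip_width: 0.0484
grasp_force: 39.8
```

Request:
arm_command:
  series:
    - [[-45,-10,-10],-0.02]
    - [[-92,-20,-15],-0.02]
    - [[-140,-30,-17],-0.02]
    - [[-189,-35,-17],-0.02]
    - [[-238,-40,-17],-0.02]

```text
time_s: 16.15
tool_pos: [0.4564, 0.0385, 0.3848]
tool_rot: [179.9, -0.1, 90.2]
force: [1.0, -0.2, -1.2]
grip_width: 0.0479
grasp_force: 39.8
```

Request:
arm_command:
  series:
    - [[-49,0,0],0]
    - [[-98,0,0],0]
    - [[-147,0,0],0]
    - [[-196,0,0],0]
    - [[-245,0,0],0]

```text
time_s: 16.65
tool_pos: [0.457, -0.2066, 0.3848]
tool_rot: [179.9, -0.1, 90.2]
force: [0.8, 0.0, -1.7]
grip_width: 0.0481
grasp_force: 39.8
```

Request:
arm_command:
  series:
    - [[-40,0,0],0]
    - [[-75,0,0],0]
    - [[-100,0,0],0]
    - [[-110,0,0],0]
    - [[-110,0,0],0]

```text
time_s: 17.15
tool_pos: [0.457, -0.3163, 0.3843]
tool_rot: [-180.0, 0.1, 89.9]
force: [0.2, 0.2, -1.4]
grip_width: 0.048
grasp_force: 39.9
```

```bash
python3 - <<'E'
from go import *
for i in range(3): P=cloud("wrist")[2]
blobs(P,.05,.1,(.38,.54,-.37,-.23))
to(.4615,-.3217,.14)
P=cloud("top")[2]
blobs(P,.045,.12,(.40,.75,.12,.46))
E
```

```text
px [317. 202.] n 325 ztop 0.0711 med [ 0.4612 -0.3208] circ 0.4614 -0.3215 d 0.0238
tcp [ 0.4585 -0.3133  0.3842] [ 1.80e+02 -1.00e-01  9.02e+01] q [-22.   7.  60.  83.  -6.  93.  38.] -> shift mm [ -8.4   3.  244.2]
px [211. 224.] n 509 ztop 0.0969 med [0.6213 0.2373] circ 0.6203 0.2367 d 0.0694
px [206. 280.] n 364 ztop 0.0918 med [0.4454 0.2405] circ 0.4462 0.2415 d 0.0575
```

Request:
arm_command:
  series:
    - [[-3,1,20],0]
    - [[-7,2,55],0]
    - [[-8,4,95],0]
    - [[-8,4,135],0]
    - [[-8,4,175],0]

```text
time_s: 17.85
tool_pos: [0.463, -0.3206, 0.2078]
tool_rot: [179.9, -0.1, 90.3]
force: [0.4, 0.1, -1.0]
grip_width: 0.048
grasp_force: 39.8
```

Request:
arm_command:
  series:
    - [[0,0,30],0]
    - [[0,0,55],0]
    - [[0,0,65],0]
    - [[0,0,65],0]
    - [[0,0,65],0]

```text
time_s: 18.35
tool_pos: [0.4632, -0.3222, 0.1453]
tool_rot: [179.9, 0.0, 90.2]
force: [-1.1, -0.8, -1.0]
grip_width: 0.0482
grasp_force: 39.9
```

```bash
python3 - <<'E'
from go import *
P=cloud("wrist","w5")[2];P=cloud("wrist","w5")[2]
to(.4615,-.3217,.057)
E
```

```text
tcp [ 0.4634 -0.3226  0.1457] [179.8   0.   90.2] q [-16.  17.  57. 103. -15.  68.  45.] -> shift mm [ 1.  -1.9 88.7]
```

View pics/w5.png

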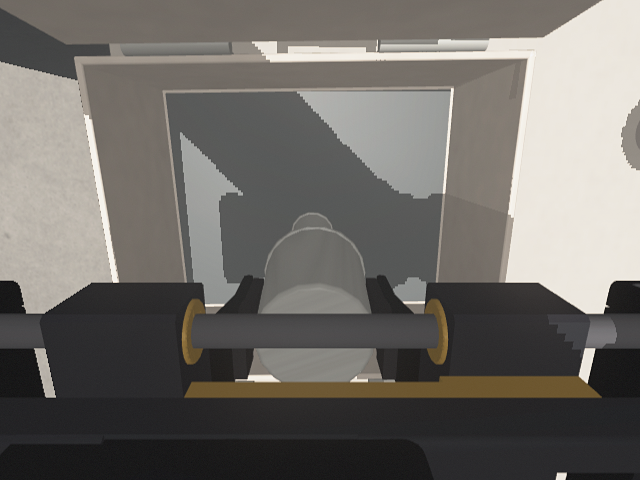

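b3 (rim centred at column 315) hangs over b5 (visible at (312,225)). They are aligned, so I lower it.

Request:
arm_command:
  series:
    - [[1,-2,15],0]
    - [[1,-2,35],0]
    - [[1,-2,55],0]
    - [[1,-2,72],0]
    - [[1,-2,82],0]

```text
time_s: 18.95
tool_pos: [0.4596, -0.3206, 0.0602]
tool_rot: [-179.9, -0.0, 90.2]
force: [-0.0, -0.6, -1.5]
grip_width: 0.048
grasp_force: 39.8
```

Request:
arm_command:
  series:
    - [[0,0,2],0]
    - [[0,0,4],0]
    - [[0,0,6],0]
    - [[0,0,7],0]
    - [[0,0,7],0]

```text
time_s: 19.45
tool_pos: [0.4606, -0.3213, 0.0554]
tool_rot: [180.0, 0.0, 90.2]
force: [-0.2, -0.2, -0.9]
grip_width: 0.048
grasp_force: 39.9
```

Request:
arm_command:
  series:
    - [[0,0,1],0]
    - [[0,0,2],0]
    - [[0,0,3],0]
    - [[0,0,4],0]
    - [[0,0,4],0]

```text
time_s: 19.95
tool_pos: [0.4605, -0.3213, 0.0519]
tool_rot: [180.0, -0.0, 90.2]
force: [-1.5, 2.1, 7.2]
grip_width: 0.0482
grasp_force: 40.1
```

Request:
arm_command:
  series:
    - [[0,0,-1],0]
    - [[0,0,-1],0]
    - [[0,0,-1],0]
    - [[0,0,-1],0]
    - [[0,0,-1],0]
  grip: -0.4

```text
time_s: 20.45
tool_pos: [0.4603, -0.3212, 0.0519]
tool_rot: [-180.0, -0.0, 90.2]
force: [0.5, -0.1, -0.1]
grip_width: 0.0604
grasp_force: 0.0
```

Request:
arm_command:
  series:
    - [[0,0,-15],0]
    - [[0,0,-45],0]
    - [[0,0,-90],0]
    - [[0,0,-135],0]
    - [[0,0,-180],0]

```text
time_s: 20.95
tool_pos: [0.4598, -0.3216, 0.2348]
tool_rot: [180.0, 0.0, 90.1]
force: [1.5, 0.3, 0.2]
grip_width: 0.061
grasp_force: 0.0
```

Request:
arm_command:
  series:
    - [[0,0,-45],0]
    - [[0,0,-90],0]
    - [[0,0,-120],0]
    - [[0,0,-130],0]
    - [[0,0,-130],0]

```text
time_s: 21.45
tool_pos: [0.4605, -0.322, 0.3637]
tool_rot: [179.8, 0.1, 90.1]
force: [-0.6, 0.3, -0.2]
grip_width: 0.0605
grasp_force: 0.0
```

```bash
python3 - <<'E'
from go import *
P=cloud("wrist")[2]
blobs(P,.05,.1,(.38,.54,-.37,-.23))
to(.446,.242,.36)
P=cloud("top")[2]
blobs(P,.045,.12,(.40,.75,.12,.46))
E
```

```text
px [314. 198.] n 1299 ztop 0.0834 med [ 0.4604 -0.3199] circ 0.4602 -0.3202 d 0.0463
tcp [ 0.46   -0.3214  0.362 ] [180.   -0.   90.1] q [-21.   8.  61.  85.  -7.  91.  39.] -> shift mm [563.4 -12.6   2. ]
px [211. 224.] n 511 ztop 0.0980 med [0.6207 0.2342] circ 0.6209 0.2351 d 0.0691
px [206. 280.] n 357 ztop 0.0914 med [0.4465 0.2396] circ 0.4463 0.2421 d 0.0569
```

Request:
arm_command:
  series:
    - [[25,0,0],0]
    - [[72,0,0],0]
    - [[121,0,0],0]
    - [[170,0,0],0]
    - [[219,0,0],0]
  grip: -0.7

```text
time_s: 22.05
tool_pos: [0.4584, -0.1, 0.3605]
tool_rot: [-179.9, -0.0, 90.2]
force: [1.2, -0.2, 0.1]
grip_width: 0.0735
grasp_force: 0.0
```

Request:
arm_command:
  series:
    - [[49,0,0],0]
    - [[98,0,0],0]
    - [[147,0,0],0]
    - [[196,0,0],0]
    - [[244,-5,0],0]

```text
time_s: 22.55
tool_pos: [0.4529, 0.1435, 0.3599]
tool_rot: [-179.8, 0.1, 90.2]
force: [1.1, -0.9, 0.4]
grip_width: 0.0739
grasp_force: 0.0
```

Request:
arm_command:
  series:
    - [[40,-5,20],0]
    - [[70,-10,60],0]
    - [[90,-10,100],0]
    - [[100,-10,140],0]
    - [[102,-10,180],0]

```text
time_s: 23.05
tool_pos: [0.4416, 0.2446, 0.1783]
tool_rot: [-179.8, 0.1, 90.3]
force: [1.0, 0.1, -0.2]
grip_width: 0.074
grasp_force: 0.0
```

Request:
arm_command:
  series:
    - [[0,0,15],0]
    - [[0,0,20],0]
    - [[0,0,20],0]
    - [[0,0,20],0]
    - [[0,0,20],0]

```text
time_s: 23.55
tool_pos: [0.4444, 0.2441, 0.1633]
tool_rot: [179.9, -0.1, 90.2]
force: [0.3, -0.3, 0.3]
grip_width: 0.0737
grasp_force: 0.0
```

```bash
python3 - <<'E'
from go import *
P=cloud("wrist","w6")[2];P=cloud("wrist","w6")[2]
blobs(P,.045,.095,(.38,.54,.15,.33))
to(.4447,.2442,.052)
E
```

```text
px [315. 246.] n 6256 ztop 0.0842 med [0.4447 0.2455] circ 0.4454 0.2440 d 0.0575
tcp [0.4442 0.244  0.1631] [ 1.799e+02 -1.000e-01  9.020e+01] q [-53.   3.  22. 109.  -1.  68. -30.] -> shift mm [1.000e-01 5.000e-01 1.111e+02]
```

Request:
arm_command:
  series:
    - [[0,1,25],0]
    - [[0,1,60],0]
    - [[0,1,92],0]
    - [[0,1,108],0]
    - [[0,1,110],0]

```text
time_s: 24.15
tool_pos: [0.4433, 0.2429, 0.0503]
tool_rot: [-179.8, 0.1, 90.2]
force: [-0.4, 0.0, 0.1]
grip_width: 0.0742
grasp_force: 0.0
```

Request:
arm_command:
  series:
    - [[0,0,0],0]
    - [[0,0,0],0]
    - [[0,0,0],0]
    - [[0,0,0],0]
    - [[0,0,0],0]

```text
time_s: 24.65
tool_pos: [0.4449, 0.244, 0.0527]
tool_rot: [179.9, -0.0, 90.2]
force: [-0.2, -1.0, -0.2]
grip_width: 0.0738
grasp_force: 0.0
```

Request:
arm_command:
  series:
    - [[0,0,0],0]
    - [[0,0,0],0]
    - [[0,0,0],0]
    - [[0,0,0],0]
    - [[0,0,0],0]
  grip: 1
  grip_force: 40

```text
time_s: 25.15
tool_pos: [0.4446, 0.2437, 0.0521]
tool_rot: [180.0, -0.0, 90.2]
force: [0.6, 0.9, 0.1]
grip_width: 0.0603
grasp_force: 40.0
```

Request:
arm_command:
  series:
    - [[0,0,-10],0]
    - [[0,0,-30],0]
    - [[0,0,-65],0]
    - [[0,0,-105],0]
    - [[0,0,-145],0]

```text
time_s: 25.65
tool_pos: [0.4442, 0.2433, 0.1988]
tool_rot: [-180.0, 0.0, 90.2]
force: [0.8, 0.4, -1.3]
grip_width: 0.0599
grasp_force: 39.9
```

Request:
arm_command:
  series:
    - [[0,0,-45],0]
    - [[-15,2,-90],0]
    - [[-40,6,-130],0]
    - [[-75,10,-165],0]
    - [[-115,14,-190],0]

```text
time_s: 26.15
tool_pos: [0.459, 0.1282, 0.3901]
tool_rot: [179.8, -0.1, 90.3]
force: [1.7, -0.7, -2.0]
grip_width: 0.0602
grasp_force: 39.9
```

Request:
arm_command:
  series:
    - [[-48,2,-7],0]
    - [[-97,2,-7],0]
    - [[-146,2,-7],0]
    - [[-195,2,-7],0]
    - [[-244,2,-7],0]

```text
time_s: 26.65
tool_pos: [0.4608, -0.1176, 0.3945]
tool_rot: [180.0, -0.1, 90.2]
force: [1.2, -0.7, -1.8]
grip_width: 0.0604
grasp_force: 39.9
```

Request:
arm_command:
  series:
    - [[-49,0,0],0]
    - [[-98,0,0],0]
    - [[-145,0,0],0]
    - [[-180,0,0],0]
    - [[-204,0,0],0]

```text
time_s: 27.15
tool_pos: [0.4609, -0.3221, 0.3947]
tool_rot: [180.0, 0.0, 90.0]
force: [0.2, -0.2, -0.8]
grip_width: 0.0604
grasp_force: 39.9
```

```bash
python3 - <<'E'
from go import *
for i in range(4): P=cloud("wrist","w7")[2]
blobs(P,.05,.1,(.38,.54,-.37,-.23))
to(.4602,-.3204,.16)
P=cloud("top")[2]
blobs(P,.045,.12,(.40,.75,.12,.46))
E
```

```text
px [314. 195.] n 1127 ztop 0.0834 med [ 0.4597 -0.32  ] circ 0.4601 -0.3204 d 0.0459
tcp [ 0.4619 -0.3192  0.394 ] [-180.    -0.    90.1] q [-24.   9.  65.  81.  -9.  95.  40.] -> shift mm [ -1.2  -1.7 234. ]
px [211. 224.] n 507 ztop 0.0974 med [0.6193 0.2348] circ 0.6195 0.2358 d 0.0687
```

Request:
arm_command:
  series:
    - [[-1,-2,20],0]
    - [[-1,-2,55],0]
    - [[-1,-2,95],0]
    - [[-1,-2,135],0]
    - [[-1,-2,175],0]

```text
time_s: 27.9
tool_pos: [0.4614, -0.3175, 0.2179]
tool_rot: [179.9, -0.1, 90.4]
force: [0.0, 0.2, -0.6]
grip_width: 0.0604
grasp_force: 39.9
```

Request:
arm_command:
  series:
    - [[0,0,30],0]
    - [[0,0,55],0]
    - [[0,0,65],0]
    - [[0,0,65],0]
    - [[0,0,65],0]

```text
time_s: 28.4
tool_pos: [0.4613, -0.3199, 0.1553]
tool_rot: [179.9, 0.0, 90.2]
force: [0.0, 0.1, -1.5]
grip_width: 0.0605
grasp_force: 39.9
```

Request:
arm_command:
  series:
    - [[0,0,0],0]
    - [[0,0,0],0]
    - [[0,0,0],0]
    - [[0,0,0],0]
    - [[0,0,0],0]

```text
time_s: 28.9
tool_pos: [0.4604, -0.3202, 0.1542]
tool_rot: [180.0, -0.0, 90.2]
force: [-0.6, -0.2, -1.1]
grip_width: 0.0606
grasp_force: 39.9
```

```bash
python3 - <<'E'
from go import *
P=cloud("wrist","w8")[2]
to(.4602,-.3204,.062)
E
```

```text
tcp [ 0.4603 -0.3202  0.1541] [180.   -0.   90.2] q [-20.  17.  61. 103. -16.  69.  46.] -> shift mm [-0.2 -0.1 92.1]
```

View pics/w8.png

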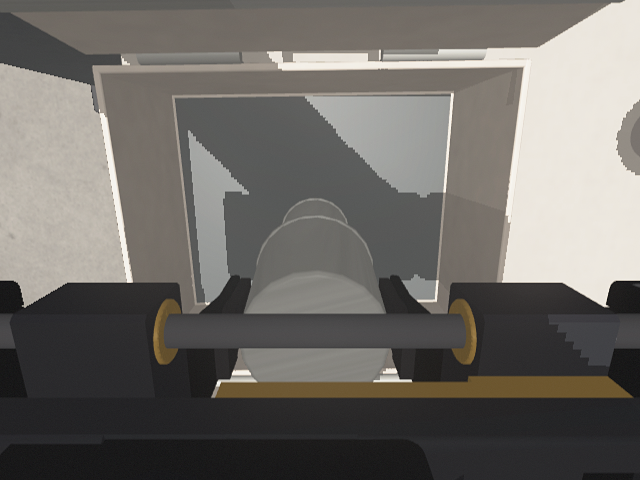

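b2's rim, around columns 257-373, is concentric with b3 at (315,213). I lower it gently.

Request:
arm_command:
  series:
    - [[0,0,10],0]
    - [[0,0,25],0]
    - [[0,0,40],0]
    - [[0,0,55],0]
    - [[0,0,65],0]

```text
time_s: 29.45
tool_pos: [0.4593, -0.3196, 0.0867]
tool_rot: [-179.9, -0.1, 90.2]
force: [0.1, -0.1, -0.8]
grip_width: 0.0607
grasp_force: 39.9
```

Request:
arm_command:
  series:
    - [[0,0,7],0]
    - [[0,0,14],0]
    - [[0,0,19],0]
    - [[0,0,23],0]
    - [[0,0,25],0]

```text
time_s: 29.95
tool_pos: [0.4604, -0.3202, 0.0639]
tool_rot: [180.0, -0.0, 90.2]
force: [0.9, 0.3, -1.4]
grip_width: 0.0608
grasp_force: 39.9
```

Request:
arm_command:
  series:
    - [[0,0,2],0]
    - [[0,0,4],0]
    - [[0,0,5],0]
    - [[0,0,6],0]
    - [[0,0,6],0]

```text
time_s: 30.45
tool_pos: [0.4603, -0.3201, 0.0579]
tool_rot: [-180.0, -0.0, 90.2]
force: [-0.0, -0.8, -0.2]
grip_width: 0.0606
grasp_force: 39.9
```

Request:
arm_command:
  series:
    - [[0,0,0.5],0]
    - [[0,0,1],0]
    - [[0,0,1.5],0]
    - [[0,0,1.5],0]
    - [[0,0,1.5],0]

```text
time_s: 30.95
tool_pos: [0.4604, -0.3203, 0.0571]
tool_rot: [180.0, -0.0, 90.2]
force: [-2.4, 1.6, 5.8]
grip_width: 0.0605
grasp_force: 40.1
```

Request:
arm_command:
  series:
    - [[0,0,0],0]
    - [[0,0,0],0]
    - [[0,0,0],0]
    - [[0,0,0],0]
    - [[0,0,0],0]
  grip: -0.7

```text
time_s: 31.45
tool_pos: [0.4603, -0.3202, 0.0564]
tool_rot: [180.0, 0.0, 90.2]
force: [-0.2, -0.3, 0.2]
grip_width: 0.0739
grasp_force: 0.0
```

Request:
arm_command:
  series:
    - [[0,0,-15],0]
    - [[0,0,-45],0]
    - [[0,0,-90],0]
    - [[0,0,-135],0]
    - [[0,0,-180],0]

```text
time_s: 31.95
tool_pos: [0.4598, -0.3206, 0.2392]
tool_rot: [180.0, 0.0, 90.1]
force: [1.2, -0.5, 0.1]
grip_width: 0.074
grasp_force: 0.0
```

Request:
arm_command:
  series:
    - [[0,0,-45],0]
    - [[0,0,-90],0]
    - [[0,0,-115],0]
    - [[0,0,-125],0]
    - [[0,0,-125],0]

```text
time_s: 32.45
tool_pos: [0.4604, -0.3208, 0.3628]
tool_rot: [179.9, 0.0, 90.1]
force: [0.5, 0.8, 0.5]
grip_width: 0.074
grasp_force: 0.0
```

```bash
python3 - <<'E'
from go import *
P=cloud("wrist")[2]
blobs(P,.05,.1,(.38,.54,-.37,-.23))
to(.618,.238,.36)
P=cloud("top")[2]
blobs(P,.045,.12,(.40,.75,.12,.46))
E
```

```text
px [314. 199.] n 2015 ztop 0.0893 med [ 0.4602 -0.3191] circ 0.4602 -0.3198 d 0.0571
tcp [ 0.46   -0.3203  0.3612] [-180.    -0.    90.1] q [-25.   9.  65.  85.  -8.  91.  40.] -> shift mm [557.9 159.4   1.2]
px [211. 224.] n 505 ztop 0.0973 med [0.6187 0.2351] circ 0.6199 0.2360 d 0.0683
```

Request:
arm_command:
  series:
    - [[25,0,0],0]
    - [[72,0,0],0]
    - [[121,0,0],0]
    - [[170,0,0],0]
    - [[219,0,0],0]
  grip: -1

```text
time_s: 33.05
tool_pos: [0.4584, -0.0989, 0.3601]
tool_rot: [-179.9, -0.0, 90.2]
force: [1.2, -0.4, 0.2]
grip_width: 0.0867
grasp_force: 0.0
```

Request:
arm_command:
  series:
    - [[49,0,0],0]
    - [[98,0,0],0]
    - [[147,0,0],0]
    - [[196,0,0],0]
    - [[243,10,0],0]

```text
time_s: 33.55
tool_pos: [0.4672, 0.1439, 0.3598]
tool_rot: [-179.8, 0.0, 90.3]
force: [0.8, -0.5, 0.0]
grip_width: 0.0866
grasp_force: 0.0
```

Request:
arm_command:
  series:
    - [[38,30,0],0]
    - [[65,65,0],0]
    - [[85,100,15],0]
    - [[94,130,40],0]
    - [[97,146,80],0]

```text
time_s: 34.05
tool_pos: [0.6166, 0.2406, 0.279]
tool_rot: [180.0, 0.1, 90.2]
force: [-0.5, 0.2, -0.7]
grip_width: 0.0872
grasp_force: 0.0
```

Request:
arm_command:
  series:
    - [[0,0,45],0]
    - [[0,0,85],0]
    - [[0,0,110],0]
    - [[0,0,115],0]
    - [[0,0,115],0]

```text
time_s: 34.55
tool_pos: [0.6135, 0.2387, 0.1647]
tool_rot: [-179.8, 0.1, 90.2]
force: [-0.3, -0.1, 1.3]
grip_width: 0.0868
grasp_force: 0.0
```

```bash
python3 - <<'E'
from go import *
P=cloud("wrist","w9")[2];P=cloud("wrist","w9")[2]
blobs(P,.045,.1,(.55,.70,.15,.33))
to(.618,.2383,.056)
E
```

```text
px [320. 248.] n 8881 ztop 0.0902 med [0.6185 0.2396] circ 0.6185 0.2376 d 0.0683
tcp [0.6153 0.2393 0.1678] [179.9  -0.   90.2] q [-48.  24.  32.  87. -13.  73. -14.] -> shift mm [ -1.    2.7 111.8]
```

Request:
arm_command:
  series:
    - [[-1,2,20],0]
    - [[-1,2,45],0]
    - [[-1,2,60],0]
    - [[-1,2,60],0]
    - [[-1,2,60],0]

```text
time_s: 35.15
tool_pos: [0.6173, 0.2385, 0.1078]
tool_rot: [179.9, -0.0, 90.2]
force: [0.2, 0.9, -0.2]
grip_width: 0.0869
grasp_force: 0.0
```

```bash
python3 - <<'E'
from go import *
P=cloud("wrist","w10")[2];P=cloud("wrist","w10")[2]
blobs(P,.045,.1,(.57,.67,.19,.29))
to(.618,.238,.058)
E
```

```text
px [316. 265.] n 11725 ztop 0.0902 med [0.6184 0.2467] circ 0.6187 0.2379 d 0.0683
px [316. 348.] n 47 ztop 0.0897 med [0.6185 0.205 ] circ 0.6185 0.2052 d 0.0139
tcp [0.6177 0.2387 0.1084] [ 1.799e+02 -1.000e-01  9.020e+01] q [-47.  27.  31.  91. -15.  67. -13.] -> shift mm [-0.7  0.3 50.4]
```

View pics/w10.png

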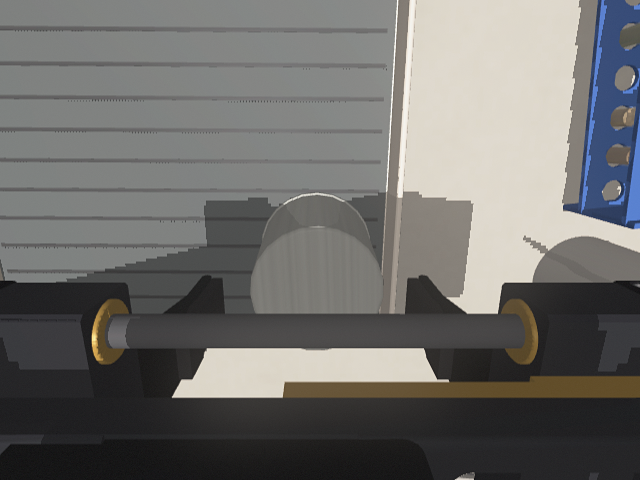

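b1's base spans columns 251-383 (centre 317), centred between the fingertips at 222 and 408. I descend and grasp.

Request:
arm_command:
  series:
    - [[0,0,12],0]
    - [[0,0,28],0]
    - [[0,0,42],0]
    - [[0,0,50],0]
    - [[0,0,50],0]

```text
time_s: 35.75
tool_pos: [0.6152, 0.2377, 0.0541]
tool_rot: [-179.8, 0.1, 90.2]
force: [-0.7, 0.1, -0.2]
grip_width: 0.0873
grasp_force: 0.0
```

Request:
arm_command:
  series:
    - [[0,0,0],0]
    - [[0,0,0],0]
    - [[0,0,0],0]
    - [[0,0,0],0]
    - [[0,0,0],0]

```text
time_s: 36.25
tool_pos: [0.6168, 0.2384, 0.0569]
tool_rot: [180.0, -0.0, 90.2]
force: [0.3, -0.9, 0.4]
grip_width: 0.0871
grasp_force: 0.0
```

Request:
arm_command:
  series:
    - [[0,0,0],0]
    - [[0,0,0],0]
    - [[0,0,0],0]
    - [[0,0,0],0]
    - [[0,0,0],0]
  grip: 1
  grip_force: 40

```text
time_s: 36.75
tool_pos: [0.6168, 0.2383, 0.0566]
tool_rot: [180.0, -0.0, 90.2]
force: [-0.5, 0.0, 1.1]
grip_width: 0.0697
grasp_force: 40.4
```

Request:
arm_command:
  series:
    - [[0,0,-10],0]
    - [[0,0,-30],0]
    - [[0,0,-65],0]
    - [[0,0,-105],0]
    - [[0,0,-145],0]

```text
time_s: 37.25
tool_pos: [0.6161, 0.2379, 0.2032]
tool_rot: [-180.0, 0.0, 90.2]
force: [0.2, 0.2, -1.3]
grip_width: 0.0702
grasp_force: 40.3
```

Request:
arm_command:
  series:
    - [[0,-10,-45],0]
    - [[0,-28,-90],0]
    - [[0,-55,-132],0]
    - [[0,-90,-165],0]
    - [[-15,-128,-183],0]

```text
time_s: 37.75
tool_pos: [0.4878, 0.2245, 0.3877]
tool_rot: [179.8, -0.1, 90.3]
force: [-1.0, 0.5, -0.6]
grip_width: 0.0703
grasp_force: 40.3
```

Request:
arm_command:
  series:
    - [[-43,-20,0],0]
    - [[-90,-28,0],0]
    - [[-139,-29,0],0]
    - [[-188,-29,0],0]
    - [[-237,-29,0],0]

```text
time_s: 38.25
tool_pos: [0.4595, -0.0167, 0.3849]
tool_rot: [180.0, -0.1, 90.2]
force: [0.9, -0.2, -1.4]
grip_width: 0.0699
grasp_force: 40.3
```

Request:
arm_command:
  series:
    - [[-49,0,0],0]
    - [[-98,0,0],0]
    - [[-147,0,0],0]
    - [[-196,0,0],0]
    - [[-240,0,0],0]

```text
time_s: 38.75
tool_pos: [0.4596, -0.2572, 0.3853]
tool_rot: [179.8, -0.1, 90.1]
force: [1.9, 0.3, -2.0]
grip_width: 0.0697
grasp_force: 40.3
```

Request:
arm_command:
  series:
    - [[-30,0,0],0]
    - [[-50,0,0],0]
    - [[-64,0,0],0]
    - [[-66,0,0],0]
    - [[-66,0,0],0]

```text
time_s: 39.25
tool_pos: [0.4608, -0.3204, 0.3846]
tool_rot: [-180.0, -0.0, 90.1]
force: [0.1, 0.5, -1.3]
grip_width: 0.0696
grasp_force: 40.3
```

```bash
python3 - <<'E'
from go import *
for i in range(3): P=cloud("wrist")[2]
blobs(P,.05,.1,(.38,.54,-.37,-.23))
to(.4602,-.3199,.16)
E
```

```text
px [313. 191.] n 1247 ztop 0.0893 med [ 0.4596 -0.3109] circ 0.4601 -0.3194 d 0.0565
tcp [ 0.4616 -0.3191  0.3847] [ 1.80e+02 -1.00e-01  9.03e+01] q [-27.  10.  69.  82. -10.  94.  41.] -> shift mm [ -0.8  -1.4 224.7]
```

Request:
arm_command:
  series:
    - [[-0.5,-1,20],0]
    - [[-0.5,-1,55],0]
    - [[-0.5,-1,95],0]
    - [[-0.5,-1,135],0]
    - [[-0.5,-1,175],0]

```text
time_s: 39.9
tool_pos: [0.4611, -0.319, 0.2084]
tool_rot: [179.9, -0.1, 90.3]
force: [0.1, -0.7, -1.7]
grip_width: 0.0697
grasp_force: 40.3
```

Request:
arm_command:
  series:
    - [[0,0,25],0]
    - [[0,0,40],0]
    - [[0,0,50],0]
    - [[0,0,50],0]
    - [[0,0,50],0]

```text
time_s: 40.4
tool_pos: [0.4611, -0.3211, 0.1607]
tool_rot: [179.9, 0.0, 90.2]
force: [-0.7, -0.3, -2.2]
grip_width: 0.0698
grasp_force: 40.3
```

Request:
arm_command:
  series:
    - [[0,0,0],0]
    - [[0,0,0],0]
    - [[0,0,0],0]
    - [[0,0,0],0]
    - [[0,0,0],0]

```text
time_s: 40.9
tool_pos: [0.4604, -0.3207, 0.1596]
tool_rot: [180.0, -0.0, 90.2]
force: [-0.1, 0.4, -1.7]
grip_width: 0.0699
grasp_force: 40.3
```

```bash
python3 - <<'E'
from go import *
P=cloud("wrist","w11")[2]
to(.4602,-.3197,.062)
E
```

```text
tcp [ 0.4603 -0.3207  0.1596] [180.   -0.   90.2] q [-22.  18.  65. 103. -17.  70.  47.] -> shift mm [ 1.  -0.1 97.6]
```

View pics/w11.png

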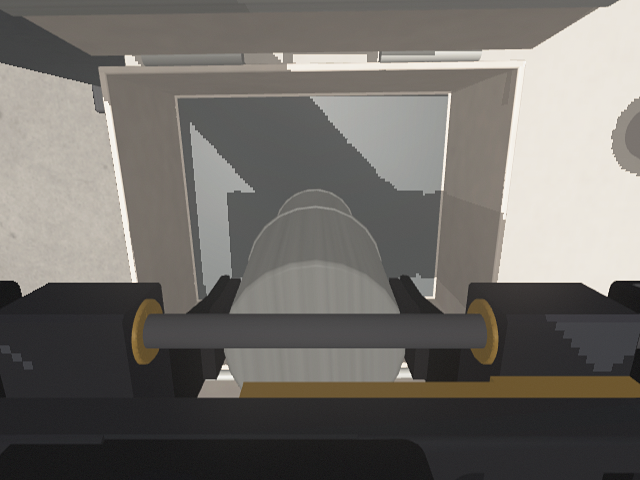

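b1 is concentric with b2 at column 315. I lower it.

Request:
arm_command:
  series:
    - [[0.5,0,10],0]
    - [[0.5,0,25],0]
    - [[0.5,0,40],0]
    - [[0.5,0,55],0]
    - [[0.5,0,65],0]

```text
time_s: 41.45
tool_pos: [0.4594, -0.3196, 0.0922]
tool_rot: [-179.9, -0.1, 90.2]
force: [0.0, -0.3, -1.5]
grip_width: 0.07
grasp_force: 40.3
```

Request:
arm_command:
  series:
    - [[0,0,7],0]
    - [[0,0,14],0]
    - [[0,0,20],0]
    - [[0,0,25],0]
    - [[0,0,27],0]

```text
time_s: 41.95
tool_pos: [0.4603, -0.3201, 0.0672]
tool_rot: [-180.0, -0.0, 90.2]
force: [-0.0, 0.0, -0.5]
grip_width: 0.0699
grasp_force: 40.3
```

Request:
arm_command:
  series:
    - [[0,0,2],0]
    - [[0,0,4],0]
    - [[0,0,5],0]
    - [[0,0,6],0]
    - [[0,0,6],0]

```text
time_s: 42.45
tool_pos: [0.4604, -0.3203, 0.0616]
tool_rot: [180.0, 0.0, 90.2]
force: [-0.1, -1.3, -1.0]
grip_width: 0.0697
grasp_force: 40.3
```

Request:
arm_command:
  series:
    - [[0,0,0.5],0]
    - [[0,0,1],0]
    - [[0,0,1.5],0]
    - [[0,0,1.5],0]
    - [[0,0,1.5],0]

```text
time_s: 42.95
tool_pos: [0.4605, -0.3203, 0.0615]
tool_rot: [180.0, -0.1, 90.2]
force: [-2.9, 3.1, 11.8]
grip_width: 0.0695
grasp_force: 40.7
```

Request:
arm_command:
  series:
    - [[0,0,0],0]
    - [[0,0,0],0]
    - [[0,0,0],0]
    - [[0,0,0],0]
    - [[0,0,0],0]
  grip: -1

```text
time_s: 43.45
tool_pos: [0.4603, -0.3202, 0.0599]
tool_rot: [-180.0, -0.0, 90.2]
force: [0.3, -0.3, 0.6]
grip_width: 0.0865
grasp_force: 0.0
```

Request:
arm_command:
  series:
    - [[0,0,-10],0]
    - [[0,0,-30],0]
    - [[0,0,-60],0]
    - [[0,0,-100],0]
    - [[0,0,-140],0]

```text
time_s: 43.95
tool_pos: [0.4598, -0.3204, 0.2017]
tool_rot: [-180.0, 0.0, 90.1]
force: [1.2, -0.9, -0.6]
grip_width: 0.0872
grasp_force: 0.0
```

Request:
arm_command:
  series:
    - [[0,0,-45],0]
    - [[0,0,-85],0]
    - [[0,0,-100],0]
    - [[0,0,-100],0]
    - [[0,0,-100],0]

```text
time_s: 44.45
tool_pos: [0.46, -0.3199, 0.2992]
tool_rot: [-180.0, -0.1, 90.2]
force: [-1.0, 0.6, -0.2]
grip_width: 0.087
grasp_force: 0.0
```

```bash
python3 - <<'E'
from go import *
P=cloud("wrist","w12")[2]
blobs(P,.07,.12,(.38,.54,-.37,-.23))
to(.46,-.32,.3)
for n in("wrist","top","scene"):
    P=cloud(n)[2]
    for nm,y0,y1 in(("reb",-.23,-.13),("fl",-.46,-.38)):
        m=(P[...,0]>.37)&(P[...,0]<.42)&(P[...,1]>y0)&(P[...,1]<y1)&(P[...,2]>.125)&(P[...,2]<.22)
        q=P[m]
        if len(q)>30:
            a=np.polyfit(q[:,2],q[:,1],1);print(n,nm,len(q),"y at z=.108,.208:",np.polyval(a,[.108,.208]).round(4),"zmax",q[:,2].max().round(4))
E
```

```text
px [320. 200.] n 3832 ztop 0.0954 med [ 0.4648 -0.3061] circ 0.4646 -0.3075 d 0.0682
tcp [ 0.4597 -0.3196  0.2985] [-1.799e+02 -1.000e-01  9.020e+01] q [-26.  10.  67.  92. -10.  84.  41.] -> shift mm [-0.4  0.3 -1.5]
wrist reb 2465 y at z=.108,.208: [-0.2072 -0.2019] zmax 0.2093
wrist fl 1626 y at z=.108,.208: [-0.394  -0.4087] zmax 0.2089
top fl 184 y at z=.108,.208: [-0.3943 -0.4088] zmax 0.2172
scene reb 654 y at z=.108,.208: [-0.206  -0.2047] zmax 0.2112
scene fl 527 y at z=.108,.208: [-0.4012 -0.4136] zmax 0.2124
```

Request:
arm_command:
  series:
    - [[15,-7,0],0]
    - [[50,-22,0],0]
    - [[90,-40,0],0]
    - [[125,-55,0],0]
    - [[148,-65,0],0]
  grip: 1
  grip_force: 20

```text
time_s: 45.15
tool_pos: [0.394, -0.1685, 0.3]
tool_rot: [179.9, -0.2, 90.5]
force: [0.2, 0.3, 0.2]
grip_width: 0.0548
grasp_force: 0.0
```

```bash
python3 - <<'E'
from go import *
for n in("wrist","top","scene"):
    p,d,P=cloud(n,"c_"+n)
    m=(abs(P[...,0]-.4646)<.05)&(abs(P[...,1]+.3075)<.05)&(P[...,2]>.088)&(P[...,2]<.11)
    q=P[m]
    if len(q)>50:
        a=np.linalg.lstsq(np.c_[q[:,:2]-[.46,-.31],np.ones(len(q))],q[:,2],rcond=None)[0];c=cv2.minEnclosingCircle(q[:,:2].astype(np.float32));print(n,len(q),"slope",a.round(4),c)
to(.395,-.172,.19)
E
```

```text
wrist 603 slope [-0.0029 -0.0344  0.0938] ((0.46193158626556396, -0.3077317178249359), 0.03406357020139694)
top 416 slope [ 0.0116 -0.0184  0.0978] ((0.4674849808216095, -0.3084811270236969), 0.03506971895694733)
scene 515 slope [ 0.0192 -0.0014  0.0955] ((0.4631655514240265, -0.3081653118133545), 0.03494158387184143)
tcp [ 0.3942 -0.1716  0.2994] [-180.     0.    90.3] q [-30. -17.  41. 107.  11.  86.   9.] -> shift mm [ -0.4   0.8 109.4]
```

View pics/w12.png

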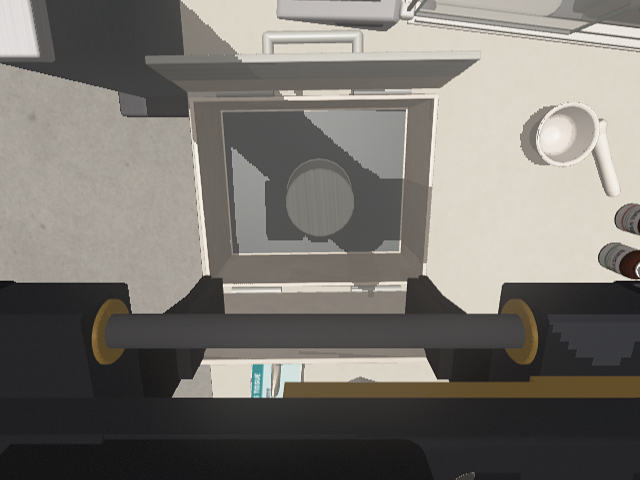

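b1 stands level at (320,200) in the chest. It has been shifted about 12 mm, the stack inside included, but its top is still at 0.095, so it sits on the floor. Next is the rebated leaf.

Request:
arm_command:
  series:
    - [[0,1,15],0]
    - [[0,1,45],0]
    - [[0,1,80],0]
    - [[0,1,105],0]
    - [[0,1,109],0]

```text
time_s: 45.8
tool_pos: [0.3935, -0.1733, 0.1879]
tool_rot: [-179.6, 0.0, 90.0]
force: [-0.9, -0.5, 0.0]
grip_width: 0.0044
grasp_force: 0.0
```

```bash
python3 - <<'E'
from go import *
for i in range(3): P=cloud("wrist")[2]
to(.395,-.1925,.19)
E
```

```text
tcp [ 0.3963 -0.1733  0.1917] [180.    0.   90.1] q [-30. -13.  45. 117.  10.  73.  11.] -> shift mm [-19.2  -1.3   1.7]
```

Request:
arm_command:
  series:
    - [[-8,-1,1],0]
    - [[-16,-1,1],0]
    - [[-24,-1,1],0]
    - [[-32,-1,1],0]
    - [[-40,-1,1],0]

```text
time_s: 46.45
tool_pos: [0.3955, -0.2129, 0.1903]
tool_rot: [179.9, -0.0, 90.2]
force: [1.6, 2.8, -0.8]
grip_width: 0.0004
grasp_force: 1.6
```

Request:
arm_command:
  series:
    - [[-7,0,2],0]
    - [[-13,0,4],0]
    - [[-19,0,7],0]
    - [[-25,0,11],0]
    - [[-30,0,14],0]

```text
time_s: 46.95
tool_pos: [0.3949, -0.2433, 0.1757]
tool_rot: [-180.0, 0.0, 90.1]
force: [1.9, 1.3, 1.9]
grip_width: 0.0009
grasp_force: 1.2
```

```bash
python3 - <<'E'
from go import *
o=env.get_obs();print(o["force"])
to(.395,-.247,.1725)
P=cloud("scene","s2")[2]
m=(P[...,0]>.47)&(P[...,0]<.56)&(P[...,1]>-.32)&(P[...,1]<-.19)&(P[...,2]>.115)&(P[...,2]<.22)
q=P[m];print(len(q),q[q[:,2]>np.percentile(q[:,2],97)].mean(0),q[:,1].min())
E
```

```text
[1.9479891  1.32471332 1.90843268]
tcp [ 0.3949 -0.2433  0.1757] [-180.     0.    90.1] q [-29.  -7.  55. 114.   6.  70.  24.] -> shift mm [-3.7  0.1  3.2]
239 [ 0.51289582 -0.27690877  0.18474555] -0.2797483427572378
```

View pics/s2.png

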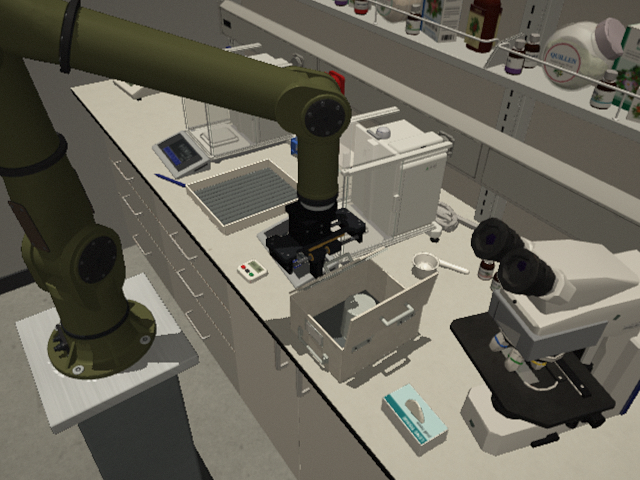

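The rebated leaf is following, at about 45°, with the fingers at (320,265). I continue down.

Request:
arm_command:
  series:
    - [[-6,0,6],0]
    - [[-11,0,12],0]
    - [[-15,0,17],0]
    - [[-18,0,22],0]
    - [[-21,0,28],0]

```text
time_s: 47.5
tool_pos: [0.3949, -0.2639, 0.1475]
tool_rot: [-180.0, 0.0, 90.2]
force: [0.0, -0.7, 2.5]
grip_width: 0.0004
grasp_force: 1.0
```

Request:
arm_command:
  series:
    - [[-2,0,6],0]
    - [[-5,0,12],0]
    - [[-6,0,18],0]
    - [[-7,0,23],0]
    - [[-8,0,27],0]

```text
time_s: 48.0
tool_pos: [0.3951, -0.2708, 0.121]
tool_rot: [-180.0, -0.1, 90.2]
force: [-9.7, 8.3, 38.3]
grip_width: 0.0005
grasp_force: 19.5
```

Request:
arm_command:
  series:
    - [[0,0,1],0]
    - [[0,0,2],0]
    - [[0,0,2],0]
    - [[0,0,2],0]
    - [[0,0,2],0]

```text
time_s: 48.5
tool_pos: [0.3951, -0.2707, 0.1212]
tool_rot: [-179.9, -0.2, 90.2]
force: [-8.2, 7.0, 26.1]
grip_width: 0.0007
grasp_force: 13.3
```

Request:
arm_command:
  series:
    - [[0,0,-10],0]
    - [[0,0,-40],0]
    - [[-10,0,-80],0]
    - [[-35,0,-120],0]
    - [[-70,0,-145],0]

```text
time_s: 49.0
tool_pos: [0.3966, -0.3411, 0.2665]
tool_rot: [179.7, -0.1, 90.4]
force: [0.7, -1.0, -0.3]
grip_width: 0.0005
grasp_force: 0.0
```

Request:
arm_command:
  series:
    - [[-40,0,-5],0]
    - [[-75,0,-5],0]
    - [[-98,0,-5],0]
    - [[-106,0,-5],0]
    - [[-106,0,-5],0]

```text
time_s: 49.5
tool_pos: [0.3947, -0.4482, 0.2684]
tool_rot: [-179.9, 0.0, 90.0]
force: [-0.9, -0.0, 0.6]
grip_width: 0.0002
grasp_force: 0.0
```

```bash
python3 - <<'E'
from go import *
for i in range(2):P=cloud("top")[2]
for n in("top","scene"):
    P=cloud(n)[2]
    for x0,x1 in((.47,.56),):
        m=(P[...,0]>x0)&(P[...,0]<x1)&(P[...,1]>-.275)&(P[...,1]<-.215)&(P[...,2]>.09)&(P[...,2]<.2)
        q=P[m];a=np.polyfit(q[:,1],q[:,2],1);print(n,len(q),"slope",a[0].round(4),np.polyval(a,[-.215,-.275]).round(4))
to(.395,-.447,.196)
E
```

```text
top 609 slope -0.0841 [0.1136 0.1186]Traceback (most recent call last):
  File "<stdin>", line 7, in <module>
    raise TypeError("expected non-empty vector for x")
TypeError: expected non-empty vector for x
```

```bash
python3 - <<'E'
from go import *
for n in("top","wrist"):
    P=cloud(n,"v_"+n)[2]
    for x0,x1 in((.36,.41),(.51,.56)):
        m=(P[...,0]>x0)&(P[...,0]<x1)&(P[...,1]>-.275)&(P[...,1]<-.215)&(P[...,2]>.09)&(P[...,2]<.14)
        q=P[m]
        if len(q)>20: a=np.polyfit(q[:,1],q[:,2],1);print(n,len(q),"slope",a[0].round(4),np.polyval(a,[-.215,-.275]).round(4))
to(.395,-.447,.196)
E
```

```text
top 244 slope -0.0044 [0.115  0.1153]
top 333 slope -0.018 [0.1141 0.1152]
wrist 113 slope -0.6959 [0.0699 0.1116]
wrist 194 slope -0.2482 [0.0967 0.1116]
tcp [ 0.3964 -0.4461  0.2692] [ 1.799e+02 -1.000e-01  9.030e+01] q [ -6.  19.  66.  90. -18.  83.  61.] -> shift mm [-0.9 -1.5 73.2]
```

Shut: the rebated leaf's slope is below 0.02 rad. Now the flanged leaf.

Request:
arm_command:
  series:
    - [[0,-1,20],0]
    - [[0,-1,45],0]
    - [[0,-1,65],0]
    - [[0,-1,73],0]
    - [[0,-1,73],0]

```text
time_s: 50.3
tool_pos: [0.3948, -0.4463, 0.1954]
tool_rot: [-180.0, -0.1, 90.2]
force: [-0.2, -0.3, -0.0]
grip_width: 0.0004
grasp_force: 0.0
```

Request:
arm_command:
  series:
    - [[12,0,0],0]
    - [[24,0,0],0]
    - [[36,0,0],0]
    - [[48,0,0],0]
    - [[58,0,0],0]

```text
time_s: 50.8
tool_pos: [0.3947, -0.3912, 0.1979]
tool_rot: [179.9, 0.2, 90.1]
force: [-0.6, -3.4, -2.0]
grip_width: 0.0004
grasp_force: 1.5
```

Request:
arm_command:
  series:
    - [[6,0,1],0]
    - [[13,0,2],0]
    - [[20,0,4],0]
    - [[27,0,8],0]
    - [[34,0,12],0]

```text
time_s: 51.3
tool_pos: [0.3944, -0.3549, 0.1838]
tool_rot: [-180.0, -0.0, 90.2]
force: [-0.1, -2.6, -1.0]
grip_width: 0.0003
grasp_force: 1.1
```

Request:
arm_command:
  series:
    - [[5,0,4],0]
    - [[10,0,9],0]
    - [[15,0,14],0]
    - [[20,0,20],0]
    - [[25,0,27],0]

```text
time_s: 51.8
tool_pos: [0.3945, -0.33, 0.1566]
tool_rot: [180.0, -0.0, 90.2]
force: [0.6, -1.9, 0.7]
grip_width: 0.0003
grasp_force: 0.9
```

Request:
arm_command:
  series:
    - [[3,0,7],0]
    - [[6,0,14],0]
    - [[8,0,21],0]
    - [[10,0,28],0]
    - [[11,0,34],0]

```text
time_s: 52.3
tool_pos: [0.3944, -0.3192, 0.1224]
tool_rot: [180.0, -0.0, 90.2]
force: [-0.3, -1.4, 2.0]
grip_width: 0.0006
grasp_force: 0.7
```

Request:
arm_command:
  series:
    - [[0,0,1],0]
    - [[0,0,3],0]
    - [[0,0,4],0]
    - [[0,0,4],0]
    - [[0,0,4],0]

```text
time_s: 52.8
tool_pos: [0.3943, -0.3191, 0.1212]
tool_rot: [-180.0, -0.2, 90.2]
force: [-6.5, 5.8, 24.8]
grip_width: 0.0004
grasp_force: 11.8
```

Request:
arm_command:
  series:
    - [[0,0,-10],0]
    - [[0,0,-40],0]
    - [[0,0,-80],0]
    - [[0,0,-120],0]
    - [[0,0,-150],0]

```text
time_s: 53.3
tool_pos: [0.3944, -0.3197, 0.2712]
tool_rot: [179.9, -0.0, 90.2]
force: [0.7, -0.5, -0.1]
grip_width: 0.0006
grasp_force: 0.0
```

Request:
arm_command:
  series:
    - [[0,0,-10],0]
    - [[0,0,-10],0]
    - [[0,0,-10],0]
    - [[0,0,-10],0]
    - [[0,0,-10],0]

```text
time_s: 53.8
tool_pos: [0.3936, -0.319, 0.2777]
tool_rot: [-179.9, -0.0, 90.2]
force: [-0.0, -0.0, 0.7]
grip_width: 0.0003
grasp_force: 0.0
```

```bash
python3 - <<'E'
from go import *
for n in("top","wrist","scene"):
    P=cloud(n,"f_"+n)[2]
    for nm,y0,y1 in(("reb",-.275,-.215),("fl",-.385,-.305)):
      for x0,x1 in((.36,.41),(.51,.56)):
        m=(P[...,0]>x0)&(P[...,0]<x1)&(P[...,1]>y0)&(P[...,1]<y1)&(P[...,2]>.1)&(P[...,2]<.14)
        q=P[m]
        if len(q)>60: a=np.polyfit(q[:,1],q[:,2],1);print(n,nm,x0,len(q),"slope",a[0].round(4),np.polyval(a,[y0,y1]).round(4))
E
```

```text
top reb 0.36 325 slope 0.002 [0.1146 0.1147]
top reb 0.51 336 slope 0.0123 [0.1144 0.1152]
top fl 0.51 99 slope -0.0441 [0.1172 0.1137]
wrist reb 0.36 4482 slope 0.0003 [0.1115 0.1115]
wrist reb 0.51 4481 slope -0.0001 [0.1114 0.1114]
wrist fl 0.36 3887 slope -0.0013 [0.1116 0.1115]
wrist fl 0.51 4539 slope -0.0005 [0.1115 0.1115]
scene reb 0.36 473 slope 0.0029 [0.113  0.1132]
scene reb 0.51 398 slope 0.002 [0.1128 0.1129]
scene fl 0.36 757 slope -0.0015 [0.1129 0.1128]
scene fl 0.51 634 slope 0.0014 [0.1128 0.1129]
```

View pics/f_scene.png

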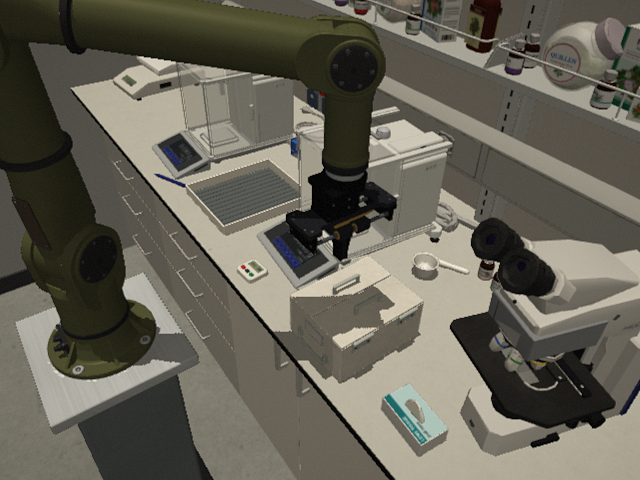

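Both leaves lie flat around (355,315), and the tray, at (240,195), is empty. The carton, timer and mortar are undisturbed and the gripper is clear, so I hand in.

```bash
python3 -c "
from cell import env
print(env.sign_off())"
```

```text
the job is handed in; nothing more can be done
None
```

I handed the job in: the four beakers on the tray (beaker_4 was missing) are nested mouth down in the chest, and both leaves measure flat, the rebated one shut first and the flanged one over it. The stack was shifted about 12 mm before I closed the chest but stood level on its floor; the hand-in returned no verdict.

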